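# Move the objective lenses to the check rack in order

### The arm

A 7-joint arm with a two-finger parallel gripper is mounted at the origin on the work surface. World frame = base frame: x ahead of the robot, y to its left, z up, the work surface at z = 0. Lengths are in m, angles in rad, forces in N, time in s.
With the tool pointing down it reaches from about 0.4 to 0.85 m from the base axis. Payload 10.4 kg.
Tool frame: the origin (TCP) lies at the very end of the fingers, on their centre line; the grasp point (between the pads) lies 19 mm behind it; x points along the fingers, z is the direction in which the jaws open and shut, and the axes are right-handed (so a half turn about x gives the same grasp; the last joint's range is limited). The gripper opens to 85 mm and grips with 20 to 120 N. Pads are 22 mm wide; open, the fingers measure 114 mm over their backs; the gripper's body (76 mm by 85 mm) begins 54 mm behind the grasp point. The pads swing forward as they close: fully open they stand 13 mm farther back than shut.
Start: joints at [1.308, 0.332, -0.065, 1.46, 0.022, 1.35, -0.088], TCP at [0.148, -0.607, 0.231] pointing down, gripper open.
Joint ranges: [-2.6, 2.6], [-0.5, 2.12], [-1.47, 1.34], [0.16, 2.42], [-1.27, 4.41], [0.06, 2.06], [-2.6, 2.6]. Speed limits (rad/s): [2.22, 2.22, 2.79, 2.79, 3.14, 3.14, 3.14].

### API

Orientations are given as a unit quaternion [x, y, z, w].
In Python, from workcell import readout, camera, manip gives the robot as it stands.
- The arm moves only by the shell command python3 -m inch 'ROWS' [FORCE]. ROWS is JSON, a list of rows, each a list of 3 entries, a list of its own where there are three numbers: the turn, a rotation vector about the tool's x, y, z in degrees, then the shift along the tool's x, y, z in mm, then the closure, from 0 (fully open) to 1 (shut). In form: [[[wx, wy, wz], [dx, dy, dz], hand], ...]. A call has 1 to 10 rows; each row is the pose to reach, as a shift and turn from the pose measured when the call began, along the tool's axes at that moment; what a row does not reach only later rows make up. A row lasts 1/8 s, in which the tool goes at most 62.5 mm and 10.7 degrees, less where a joint would pass 70% of its speed; a pose out of reach is approached as far as the arm can. A call with a gripper value outside its range is refused whole. The fingers move at their own pace and stop on an object; FORCE is the grip in N (left out, the last holds). Time passes only in rows, so rows that repeat a pose let the fingers close. It gives the time, the measured TCP pose, the force and the opening at its end, in the units of the state.
- readout.get_obs(): the state, without advancing time (a new reading comes with each control period).
- camera(name): name is "scene" or "top" or "wrist"; returns a dict with "pixels" (480x640x3 uint8, red, green, blue), "range_z" (480x640 float32, m along the optical axis (not along the pixel's ray), 0 where there is no reading), "intrinsics" (3x3 intrinsics, pixels), "extrinsics" (4x4, takes a point from world to camera coordinates); the wrist camera has in their place "T_tool_cam" (4x4, takes a point from camera to tool coordinates, whose origin is the TCP and whose axes are the tool frame's). Camera axes: x right, y down, z forward; pixel columns grow to the right and rows downward; lengths in m; the calibration is good to about 2 mm. A picture is of the moment at which its call begins: read the wrist's pose just before it.
- manip.hand_in(): hands the job in, once; it reports no verdict.
The state is a dict: "clock": time; "joint_pos": joint angles; "joint_velocities": joint speeds; "tau": joint torques, N m; "position": TCP position; "ee_rot": TCP orientation; "ft_force": force on the tool from outside, world axes, zero at the start; "torque": the same for the moment, N m; "grip_width": opening from 0.0 (shut) to 1.0 (fully open).
Only numpy, scipy, OpenCV 4.12 (cv2) and the standard library are available. Lean on these libraries where they do the work, as an engineer would, in place of code of your own. Each camera call takes 0.05 s, during which the arm holds its last target.

### The job

Move the four microscope objective lenses from the full store rack to the empty check rack, keeping their order as counted from the metal knob at the end of each rack: the lens next to the store rack's knob goes into the bay next to the check rack's knob, and so on along the row. Take them one at a time, beginning with the one next to the store rack's knob and working along, keep them upright, and set each down gently, without dropping it, so that it stands flat on the floor of its bay.

Things in the scene. Friction and masses are not known exactly. Their poses are not given: they have to be found in the camera images.
- lens_a_mid (a point): Microscope lens A, loose, upright, nose up: short and stout, bright steel, barrel 34 mm across, flat wide nose 26 mm across; 50 mm tall, about 90 g. Foot 28 mm across, 6 mm high; barrel a straight cylinder from 6 to 38 mm up. The point is on its axis half-way up, 25 mm above its underside; z up, its turn about z is of no matter.
- lens_b_mid (a point): Microscope lens B, loose, upright, nose up: dark steel, barrel 30 mm across, plain cone nose running to 12 mm; 56 mm tall, about 100 g. Foot 28 mm across, 6 mm high; barrel a straight cylinder from 6 to 43 mm up. The point is on its axis half-way up, 28 mm above its underside; z up, its turn about z is of no matter.
- lens_c_mid (a point): Microscope lens C, loose, upright, nose up: slim, bright steel, barrel 26 mm across, nose in two steps of 18 and 10 mm; 62 mm tall, about 110 g. Foot 28 mm across, 6 mm high; barrel a straight cylinder from 6 to 47 mm up. The point is on its axis half-way up, 31 mm above its underside; z up, its turn about z is of no matter.
- lens_d_mid (a point): Microscope lens D, loose, upright, nose up: longest, dark steel, barrel 32 mm across, black ring 36 mm across between 6 and 14 mm up, pointed nose 8 mm across at the tip; 68 mm tall, about 150 g. Foot 28 mm across, 6 mm high; barrel a straight cylinder from 14 to 52 mm up. The point is on its axis half-way up, 34 mm above its underside; z up, its turn about z is of no matter.
- bay_a: The store rack's bay in which lens A stands at the start (its place in the row changes from start to start). Fixed; all four alike: a grey tile 60 x 55 mm (x, y) with a white lip. Origin: centre of the tile's underside, 4 mm below the bay floor; axes parallel to the store rack's.
- bay_b: The store rack's bay in which lens B stands at the start (its place in the row changes from start to start). Fixed; all four alike: a grey tile 60 x 55 mm (x, y) with a white lip. Origin: centre of the tile's underside, 4 mm below the bay floor; axes parallel to the store rack's.
- bay_c: The store rack's bay in which lens C stands at the start (its place in the row changes from start to start). Fixed; all four alike: a grey tile 60 x 55 mm (x, y) with a white lip. Origin: centre of the tile's underside, 4 mm below the bay floor; axes parallel to the store rack's.
- bay_d: The store rack's bay in which lens D stands at the start (its place in the row changes from start to start). Fixed; all four alike: a grey tile 60 x 55 mm (x, y) with a white lip. Origin: centre of the tile's underside, 4 mm below the bay floor; axes parallel to the store rack's.
- store_rack: Store rack, full at the start: black plate 64 x 251 mm (x, y), fixed, turned any way. Origin on the table under the middle of the row of bays. Metal knob 20 mm across, top 32 mm up, at y = +125.5 mm. Bay centres, counted from the knob: x = 0, y = +82.5, +27.5, -27.5, -82.5 mm. Bay floors 10 mm above the table, 54 x 49 mm (x, y) inside a lip 3 mm high. z up.
- check_rack: Check rack, empty at the start: aluminium plate 64 x 251 mm (x, y), fixed, turned any way. Origin on the table under the middle of the row of bays. Metal knob 20 mm across, top 32 mm up, at y = +125.5 mm. Bay centres, counted from the knob: x = 0, y = +82.5, +27.5, -27.5, -82.5 mm. Bay floors 10 mm above the table, 54 x 49 mm (x, y) inside a lip 3 mm high. z up.

How it is judged:
On the way, in this order (a step that is already met when the one before it is completed fails the run):
1. the lens that started in bay 1 from the store rack's knob stands in bay 1 from the check rack's knob ((((y of bay_a in the frame of store_rack above 0.055 m and y of lens_a_mid in the frame of check_rack between 0.0685 and 0.0965 m) and x of lens_a_mid in the frame of check_rack between -0.015 and 0.015 m and z of lens_a_mid in the frame of check_rack between 0.031 and 0.038 m and angle between lens_a_mid's own z axis and vertical below 0.06 rad) or ((y of bay_b in the frame of store_rack above 0.055 m and y of lens_b_mid in the frame of check_rack between 0.0685 and 0.0965 m) and x of lens_b_mid in the frame of check_rack between -0.015 and 0.015 m and z of lens_b_mid in the frame of check_rack between 0.034 and 0.041 m and angle between lens_b_mid's own z axis and vertical below 0.06 rad) or ((y of bay_c in the frame of store_rack above 0.055 m and y of lens_c_mid in the frame of check_rack between 0.0685 and 0.0965 m) and x of lens_c_mid in the frame of check_rack between -0.015 and 0.015 m and z of lens_c_mid in the frame of check_rack between 0.037 and 0.044 m and angle between lens_c_mid's own z axis and vertical below 0.06 rad) or ((y of bay_d in the frame of store_rack above 0.055 m and y of lens_d_mid in the frame of check_rack between 0.0685 and 0.0965 m) and x of lens_d_mid in the frame of check_rack between -0.015 and 0.015 m and z of lens_d_mid in the frame of check_rack between 0.04 and 0.047 m and angle between lens_d_mid's own z axis and vertical below 0.06 rad))), for 0.2 s.
2. the lens that started in bay 2 from the store rack's knob stands in bay 2 from the check rack's knob ((((y of bay_a in the frame of store_rack between 0 and 0.055 m and y of lens_a_mid in the frame of check_rack between 0.0135 and 0.0415 m) and x of lens_a_mid in the frame of check_rack between -0.015 and 0.015 m and z of lens_a_mid in the frame of check_rack between 0.031 and 0.038 m and angle between lens_a_mid's own z axis and vertical below 0.06 rad) or ((y of bay_b in the frame of store_rack between 0 and 0.055 m and y of lens_b_mid in the frame of check_rack between 0.0135 and 0.0415 m) and x of lens_b_mid in the frame of check_rack between -0.015 and 0.015 m and z of lens_b_mid in the frame of check_rack between 0.034 and 0.041 m and angle between lens_b_mid's own z axis and vertical below 0.06 rad) or ((y of bay_c in the frame of store_rack between 0 and 0.055 m and y of lens_c_mid in the frame of check_rack between 0.0135 and 0.0415 m) and x of lens_c_mid in the frame of check_rack between -0.015 and 0.015 m and z of lens_c_mid in the frame of check_rack between 0.037 and 0.044 m and angle between lens_c_mid's own z axis and vertical below 0.06 rad) or ((y of bay_d in the frame of store_rack between 0 and 0.055 m and y of lens_d_mid in the frame of check_rack between 0.0135 and 0.0415 m) and x of lens_d_mid in the frame of check_rack between -0.015 and 0.015 m and z of lens_d_mid in the frame of check_rack between 0.04 and 0.047 m and angle between lens_d_mid's own z axis and vertical below 0.06 rad))), for 0.2 s.
3. the lens that started in bay 3 from the store rack's knob stands in bay 3 from the check rack's knob ((((y of bay_a in the frame of store_rack between -0.055 and 0 m and y of lens_a_mid in the frame of check_rack between -0.0415 and -0.0135 m) and x of lens_a_mid in the frame of check_rack between -0.015 and 0.015 m and z of lens_a_mid in the frame of check_rack between 0.031 and 0.038 m and angle between lens_a_mid's own z axis and vertical below 0.06 rad) or ((y of bay_b in the frame of store_rack between -0.055 and 0 m and y of lens_b_mid in the frame of check_rack between -0.0415 and -0.0135 m) and x of lens_b_mid in the frame of check_rack between -0.015 and 0.015 m and z of lens_b_mid in the frame of check_rack between 0.034 and 0.041 m and angle between lens_b_mid's own z axis and vertical below 0.06 rad) or ((y of bay_c in the frame of store_rack between -0.055 and 0 m and y of lens_c_mid in the frame of check_rack between -0.0415 and -0.0135 m) and x of lens_c_mid in the frame of check_rack between -0.015 and 0.015 m and z of lens_c_mid in the frame of check_rack between 0.037 and 0.044 m and angle between lens_c_mid's own z axis and vertical below 0.06 rad) or ((y of bay_d in the frame of store_rack between -0.055 and 0 m and y of lens_d_mid in the frame of check_rack between -0.0415 and -0.0135 m) and x of lens_d_mid in the frame of check_rack between -0.015 and 0.015 m and z of lens_d_mid in the frame of check_rack between 0.04 and 0.047 m and angle between lens_d_mid's own z axis and vertical below 0.06 rad))), for 0.2 s.
4. the lens that started in bay 4 from the store rack's knob stands in bay 4 from the check rack's knob ((((y of bay_a in the frame of store_rack below -0.055 m and y of lens_a_mid in the frame of check_rack between -0.0965 and -0.0685 m) and x of lens_a_mid in the frame of check_rack between -0.015 and 0.015 m and z of lens_a_mid in the frame of check_rack between 0.031 and 0.038 m and angle between lens_a_mid's own z axis and vertical below 0.06 rad) or ((y of bay_b in the frame of store_rack below -0.055 m and y of lens_b_mid in the frame of check_rack between -0.0965 and -0.0685 m) and x of lens_b_mid in the frame of check_rack between -0.015 and 0.015 m and z of lens_b_mid in the frame of check_rack between 0.034 and 0.041 m and angle between lens_b_mid's own z axis and vertical below 0.06 rad) or ((y of bay_c in the frame of store_rack below -0.055 m and y of lens_c_mid in the frame of check_rack between -0.0965 and -0.0685 m) and x of lens_c_mid in the frame of check_rack between -0.015 and 0.015 m and z of lens_c_mid in the frame of check_rack between 0.037 and 0.044 m and angle between lens_c_mid's own z axis and vertical below 0.06 rad) or ((y of bay_d in the frame of store_rack below -0.055 m and y of lens_d_mid in the frame of check_rack between -0.0965 and -0.0685 m) and x of lens_d_mid in the frame of check_rack between -0.015 and 0.015 m and z of lens_d_mid in the frame of check_rack between 0.04 and 0.047 m and angle between lens_d_mid's own z axis and vertical below 0.06 rad))), for 0.2 s.
At the end, for the whole second after the job is handed in: Each lens stands in the check rack bay of the same number, counted from the knob, as its starting bay: axis within 15 mm (x) and 14 mm (y) of the bay centre, underside on the bay floor (-4 to +3 mm), leaning under 0.06 rad, at rest (under 0.02 m/s, 0.2 rad/s) (((y of bay_a in the frame of store_rack above 0.055 m and y of lens_a_mid in the frame of check_rack between 0.0685 and 0.0965 m) or (y of bay_a in the frame of store_rack between 0 and 0.055 m and y of lens_a_mid in the frame of check_rack between 0.0135 and 0.0415 m) or (y of bay_a in the frame of store_rack between -0.055 and 0 m and y of lens_a_mid in the frame of check_rack between -0.0415 and -0.0135 m) or (y of bay_a in the frame of store_rack below -0.055 m and y of lens_a_mid in the frame of check_rack between -0.0965 and -0.0685 m)) and ((y of bay_b in the frame of store_rack above 0.055 m and y of lens_b_mid in the frame of check_rack between 0.0685 and 0.0965 m) or (y of bay_b in the frame of store_rack between 0 and 0.055 m and y of lens_b_mid in the frame of check_rack between 0.0135 and 0.0415 m) or (y of bay_b in the frame of store_rack between -0.055 and 0 m and y of lens_b_mid in the frame of check_rack between -0.0415 and -0.0135 m) or (y of bay_b in the frame of store_rack below -0.055 m and y of lens_b_mid in the frame of check_rack between -0.0965 and -0.0685 m)) and ((y of bay_c in the frame of store_rack above 0.055 m and y of lens_c_mid in the frame of check_rack between 0.0685 and 0.0965 m) or (y of bay_c in the frame of store_rack between 0 and 0.055 m and y of lens_c_mid in the frame of check_rack between 0.0135 and 0.0415 m) or (y of bay_c in the frame of store_rack between -0.055 and 0 m and y of lens_c_mid in the frame of check_rack between -0.0415 and -0.0135 m) or (y of bay_c in the frame of store_rack below -0.055 m and y of lens_c_mid in the frame of check_rack between -0.0965 and -0.0685 m)) and ((y of bay_d in the frame of store_rack above 0.055 m and y of lens_d_mid in the frame of check_rack between 0.0685 and 0.0965 m) or (y of bay_d in the frame of store_rack between 0 and 0.055 m and y of lens_d_mid in the frame of check_rack between 0.0135 and 0.0415 m) or (y of bay_d in the frame of store_rack between -0.055 and 0 m and y of lens_d_mid in the frame of check_rack between -0.0415 and -0.0135 m) or (y of bay_d in the frame of store_rack below -0.055 m and y of lens_d_mid in the frame of check_rack between -0.0965 and -0.0685 m)) and x of lens_a_mid in the frame of check_rack between -0.015 and 0.015 m and z of lens_a_mid in the frame of check_rack between 0.031 and 0.038 m and angle between each of lens_a_mid, lens_b_mid, lens_c_mid, lens_d_mid's own z axis and vertical below 0.06 rad and x of lens_b_mid in the frame of check_rack between -0.015 and 0.015 m and z of lens_b_mid in the frame of check_rack between 0.034 and 0.041 m and x of lens_c_mid in the frame of check_rack between -0.015 and 0.015 m and z of lens_c_mid in the frame of check_rack between 0.037 and 0.044 m and x of lens_d_mid in the frame of check_rack between -0.015 and 0.015 m and z of lens_d_mid in the frame of check_rack between 0.04 and 0.047 m and linear speed of each of lens_a, lens_b, lens_c, lens_d below 0.02 m/s and angular speed of each of lens_a, lens_b, lens_c, lens_d below 0.2 rad/s); the robot touches nothing.
It fails at once if a lens is tipped over (leans more than 50 degrees) (angle between any of lens_a_mid, lens_b_mid, lens_c_mid, lens_d_mid's own z axis and vertical above 0.87 rad).
It fails at once if a lens is dropped into the check rack (faster than 0.5 m/s in the last 8 mm, a fall of more than about 13 mm) ((horizontal distance between lens_a_mid and check_rack below 0.13 m and z of lens_a_mid in the frame of check_rack below 0.043 m and linear speed of lens_a above 0.5 m/s) or (horizontal distance between lens_b_mid and check_rack below 0.13 m and z of lens_b_mid in the frame of check_rack below 0.046 m and linear speed of lens_b above 0.5 m/s) or (horizontal distance between lens_c_mid and check_rack below 0.13 m and z of lens_c_mid in the frame of check_rack below 0.049 m and linear speed of lens_c above 0.5 m/s) or (horizontal distance between lens_d_mid and check_rack below 0.13 m and z of lens_d_mid in the frame of check_rack below 0.052 m and linear speed of lens_d above 0.5 m/s)).
It also fails if it takes over 112 s, if anything falls off the work surface, if the arm or the gripper's body presses on something with over 40 N, if the wrist force passes 120 N, or if a joint passes its speed limit or range.

## Working session

There is one attempt and no reset: what is moved stays moved. The work goes in short steps, Python scripts to look and compute and a shell command to move; the robot and the scene stay as the last step left them, time stands still between calls to the robot, and variables do not carry over. Pictures are saved under pics/ and viewed, and the job is handed in when it is done.

```bash
ls; mkdir -p pics; python3 - <<'E'
from workcell import readout,camera,manip
import cv2,numpy as np
print(readout.get_obs())
for n in ["scene","top","wrist"]:
    c=camera(n); cv2.imwrite(f"pics/{n}0.png",c["pixels"][:,:,::-1]); np.savez(f"pics/{n}0.npz",**c)
    print({k:v for k,v in c.items() if k not in("pixels","range_z")})
E
```

```text
pics
{'clock': 0.0, 'joint_pos': array([ 1.30841665,  0.33285477, -0.06473761,  1.46092833,  0.02163886,
        1.3498563 , -0.08851944]), 'joint_velocities': array([ 1.14202438e-03, -1.29982765e-03,  3.31388478e-04, -1.91240355e-04,
       -8.55466770e-05, -5.93735423e-04, -8.92015568e-04]), 'tau': array([ 2.09555088e-03, -6.25444651e+01,  5.05123765e-02, -3.91600049e+01,
        1.63195952e-02,  9.99903772e-03,  4.65485323e-05]), 'position': array([ 0.14835183, -0.60677336,  0.2305329 ]), 'ee_rot': array([ 0.43686675,  0.55661555, -0.4363268 ,  0.55582866]), 'ft_force': array([-1.02644991, -0.81260006,  0.13021026]), 'torque': array([ 0.01305968, -0.0327797 ,  0.01910528]), 'grip_width': 0.9980467526496484}
{'intrinsics': array([[588.34681029,   0.        , 323.06831605],
       [  0.        , 588.34681029, 239.60950596],
       [  0.        ,   0.        ,   1.        ]]), 'extrinsics': array([[-0.82238461,  0.56882805,  0.01087176,  0.43122193],
       [ 0.4309279 ,  0.63526418, -0.64089044, -0.18270375],
       [-0.3714629 , -0.52237349, -0.76755537,  1.35450835],
       [ 0.  
[... 305 characters left out ...]
.98197536,  0.02792984, -0.18693402,  0.55392788],
       [ 0.18722004,  0.00797965, -0.98228559,  0.86023472],
       [ 0.        ,  0.        ,  0.        ,  1.        ]])}
{'intrinsics': array([[429.64795854,   0.        , 318.75898757],
       [  0.        , 429.64795854, 240.75204225],
       [  0.        ,   0.        ,   1.        ]]), 'T_tool_cam': array([[-1.58024660e-04, -3.03271376e-01,  9.52904218e-01,
        -1.44034296e-01],
       [ 8.27573092e-04, -9.52903943e-01, -3.03271151e-01,
         7.85312774e-02],
       [ 9.99999645e-01,  7.40673569e-04,  4.01561551e-04,
        -4.01040749e-04],
       [ 0.00000000e+00,  0.00000000e+00,  0.00000000e+00,
         1.00000000e+00]])}
```

View pics/scene0.png

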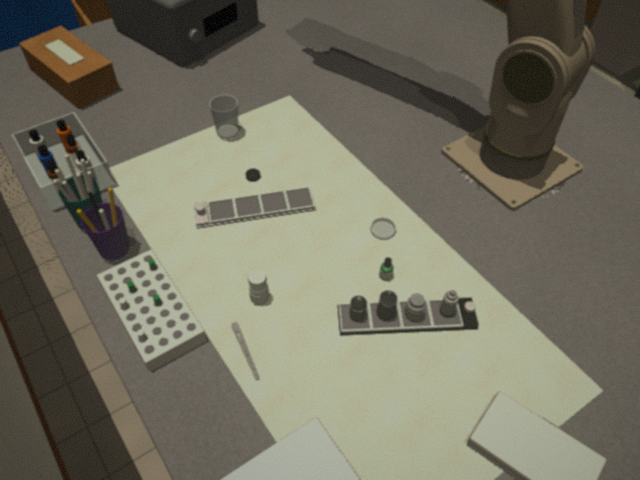

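View pics/top0.png

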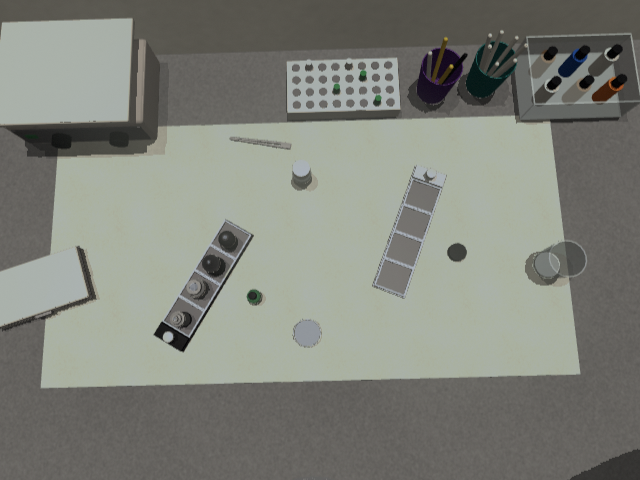

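View pics/wrist0.png

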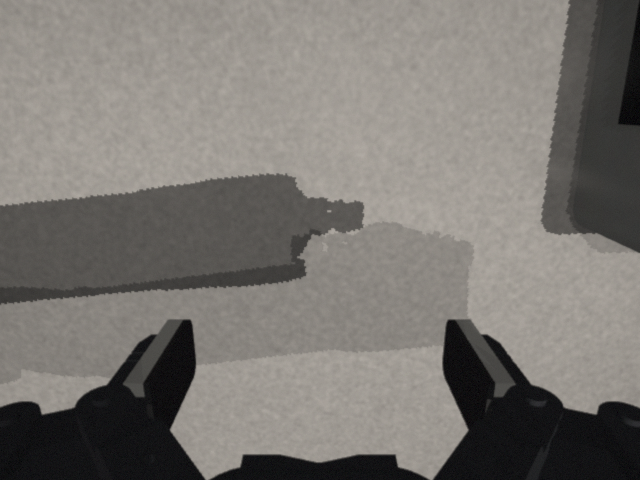

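The top view shows the store rack running from its knob at about (168,337) to (238,228), with the order C, A, then two dark lenses. The check rack runs from its knob at about (430,173) to (392,292) and is empty. I'll enlarge both racks.

```bash
python3 - <<'E'
import cv2
t=cv2.imread("pics/top0.png")
a=cv2.resize(t[210:360,145:265],None,fx=4,fy=4,interpolation=cv2.INTER_CUBIC)
b=cv2.resize(t[155:305,360:480],None,fx=4,fy=4,interpolation=cv2.INTER_CUBIC)
cv2.imwrite("pics/ca.png",a);cv2.imwrite("pics/cb.png",b)
s=cv2.imread("pics/scene0.png")
cv2.imwrite("pics/cs.png",cv2.resize(s[275:345,325:490],None,fx=4,fy=4,interpolation=cv2.INTER_CUBIC))
E
```

```text
(no output)
```

View pics/ca.png

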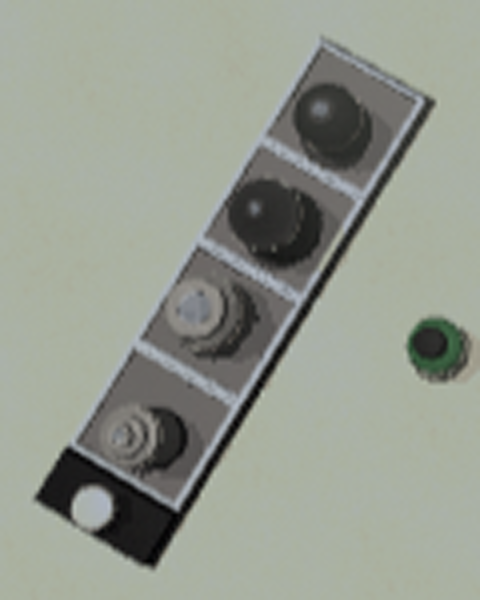

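View pics/cb.png

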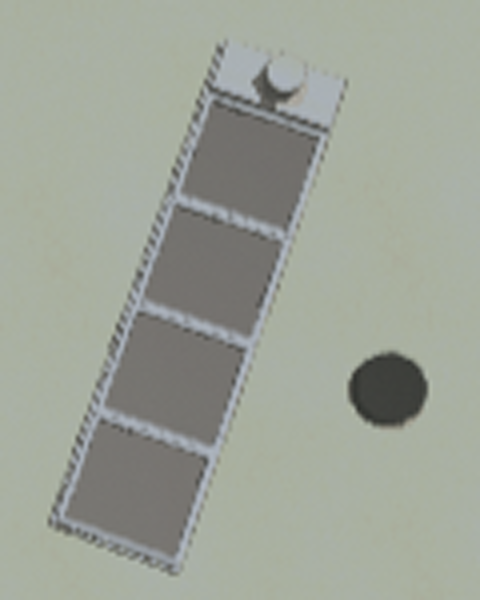

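View pics/cs.png

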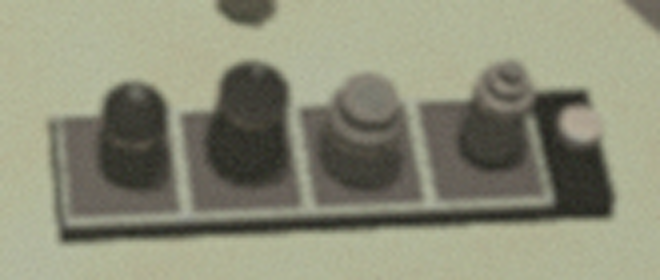

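```bash
cat > h.py <<'E'
import numpy as np,cv2
from scipy.spatial.transform import Rotation as R
def ray(c,u,v,z):
    K=c["intrinsics"];E=c["extrinsics"];Rm=E[:3,:3];C=-Rm.T@E[:3,3]
    d=Rm.T@np.linalg.inv(K)@np.array([u,v,1.]);return C+d*(z-C[2])/d[2]
def dep(c,u,v,h=1):
    u0,v0=int(round(u)),int(round(v));d=np.median(c["range_z"][v0-h:v0+h+1,u0-h:u0+h+1])
    K=c["intrinsics"];E=c["extrinsics"];p=np.linalg.inv(K)@np.array([u,v,1.])*d
    return E[:3,:3].T@(p-E[:3,3])
def fit(P,Q): # local P(n,2)->world Q
    a=P-P.mean(0);b=Q-Q.mean(0);th=np.arctan2((a[:,0]*b[:,1]-a[:,1]*b[:,0]).sum(),(a*b).sum())
    M=np.array([[np.cos(th),-np.sin(th)],[np.sin(th),np.cos(th)]]);t=Q.mean(0)-M@P.mean(0)
    return th,t,M,np.linalg.norm((P@M.T+t)-Q,axis=1)
def rotvec_to(obs,p,yaw):
    "rows: shift/turn (tool axes) to TCP p, tool down, jaw(z) axis at yaw in world"
    T=R.from_quat(obs["ee_rot"]);x=np.array([0,0,-1.]);
    z=np.array([np.cos(yaw),np.sin(yaw),0]);y=np.cross(z,x);
    best=None
    for s in(1,-1):
        G=R.from_matrix(np.c_[x,s*y,s*z]);w=(T.inv()*G).as_rotvec(degrees=True)
        if best is None or np.linalg.norm(w)<np.linalg.norm(best):best=w
    return best,T.inv().apply(np.array(p)-obs["position"])*1000
E
python3 - <<'E'
from h import *
c=np.load("pics/top0.npz")
o=np.array
P=o([[30,110],[-30,110],[30,-110],[-30,-110]])/1000.
def go(name,px,off,knob):
    px=o(px)/4+o(off)-.375
    Q=o([ray(c,*p,.013)[:2] for p in px])
    print(name,Q.round(4).tolist())
    th,t,M,e=fit(P,Q);print("yaw",np.degrees(th),"t",t,"err",e)
    k=o(knob)/4+o(off)-.375
    print("knob",ray(c,*k,.032),dep(c,*k),"pred",M@[0,.1255]+t)
    for y in(.0825,.0275,-.0275,-.0825):print(M@[0,y]+t)
# +y to knob. image right=-y world, down=-x. 
# store: knob direction down-left => world -x,+y ; local x = knob dir rotated -90
go("store",[(73,448),(180,508),(322,40),(425,100)],(145,210),(93,508))
go("check",[(326,130),(212,95),(182,562),(60,520)],(360,155),(286,76))
for n,p,z in[("C",(124,434),.072),("A",(190,303),.060),("D",(260,205),.078),("B",(326,108),.066)]:
    k=o(p)/4+o((145,210))-.375
    print(n,ray(c,*k,z),dep(c,*k))
E
```

```text
store [[0.4038, 0.2631], [0.3755, 0.2133], [0.5921, 0.15], [0.5616, 0.101]]
yaw 58.980040267975546 t [0.48326341 0.18187349] err [0.00134962 0.00204879 0.00124422 0.00161579]
knob [0.37668041 0.24743562 0.032     ] [0.37667866 0.24751433 0.031737  ] pred [0.37571144 0.24654824]
[0.41256191 0.22438876]
[0.45969624 0.19604525]
[0.50683057 0.16770173]
[0.5539649  0.13935822]
check [[0.6439, -0.2641], [0.6629, -0.2108], [0.4402, -0.1831], [0.461, -0.128]]
yaw -111.87051832240445 t [ 0.55200232 -0.19649648] err [0.00153907 0.00260939 0.00147823 0.0003126 ]
knob [ 0.66548746 -0.24242626  0.032     ] [ 0.66526243 -0.24225468  0.03272948] pred [ 0.66846984 -0.24324652]
[ 0.62856464 -0.22722858]
[ 0.57752309 -0.20674051]
[ 0.52648155 -0.18625244]
[ 0.47544001 -0.16576438]
C [0.40782195 0.22297347 0.072     ] [0.40786982 0.22345088 0.07032512]
A [0.46446181 0.19864454 0.06      ] [0.46443238 0.1985633  0.06032009]
D [0.50467278 0.16429995 0.078     ] [0.5049291  0.16470192 0.0761696 ]
B [0.54913991 0.13800196 0.066     ] [0.54913368 0.13799579 0.06603306]
```

The order from the store knob is C, A, D, B. I'll go to an overlook point above the check rack first, then to C.

```bash
cat > go.py <<'E'
import sys
from h import *
from workcell import readout
o=readout.get_obs();p=[float(v) for v in sys.argv[1:4]];yaw=float(sys.argv[4])
T=R.from_quat(o["ee_rot"]).as_matrix()
print("t",round(o["clock"],2),"pos",o["position"].round(4),"x",T[:,0].round(3),"z yaw",np.degrees(np.arctan2(T[1,2],T[0,2])).round(1),"w",round(o["grip_width"],3),"F",o["ft_force"].round(1),"q",o["joint_pos"].round(2))
w,s=rotvec_to(o,p,np.radians(yaw));print("turn",w.round(1),"shift",s.round(1))
E
python3 go.py .5 -.25 .25 68; python3 go.py .41 .22 .2 59
```

```text
t 0.15 pos [ 0.1484 -0.6069  0.2307] x [-0.     0.001 -1.   ] z yaw -76.3 w 0.999 F [ 0.5 -0.3 -0.2] q [ 1.31  0.33 -0.06  1.46  0.02  1.35 -0.09]
turn [35.7 -0.1  0. ] shift [ -19.   426.3 -263.1]
t 0.15 pos [ 0.1484 -0.6069  0.2307] x [-0.     0.001 -1.   ] z yaw -76.3 w 0.999 F [ 0.5 -0.3 -0.2] q [ 1.31  0.33 -0.06  1.46  0.02  1.35 -0.09]
turn [44.7 -0.1  0. ] shift [  31.5  450.5 -741. ]
```

```bash
python3 -m inch '[[[-20,0,0],[-5,60,-40],0],[[-40,0,0],[-10,120,-75],0],[[-60,0,0],[-15,180,-112],0],[[-70,0,0],[-19,240,-150],0],[[-80,0,0],[-19,300,-190],0],[[-90,0,0],[-19,360,-225],0],[[-100,0,0],[-19,426,-263],0],[[-110,0,0],[-19,426,-263],0]]'; python3 go.py .4127 .2240 .16 59
```

```text
clock: 1.15
position: [0.4997, -0.2497, 0.25]
ee_rot: [-0.061, 0.704, 0.062, 0.704]
ft_force: [0.8, -1.7, 0.3]
grip_width: 0.999
t 1.15 pos [ 0.4997 -0.2497  0.25  ] x [-0.     0.001 -1.   ] z yaw 10.0 w 0.999 F [ 0.8 -1.7  0.3] q [ 0.85  0.22 -0.54  1.59  0.11  1.37  0.47]
turn [-49.   0.  -0.] shift [ 90.4 481.6  -3.3]
```

```bash
python3 -m inch '[[[-10,0,0],[10,58,0],0],[[-20,0,0],[20,116,-1],0],[[-30,0,0],[30,175,-1],0],[[-40,0,0],[40,233,-2],0],[[-49,0,0],[50,291,-2],0],[[-49,0,0],[60,350,-3],0],[[-49,0,0],[70,410,-3],0],[[-49,0,0],[90,465,-3],0],[[-49,0,0],[90,482,-3],0],[[-49,0,0],[90,482,-3],0]]'
cat > wr.py <<'E'
import sys
from h import *
from workcell import readout,camera
n=sys.argv[1]
o=readout.get_obs();c=camera("wrist")
T=np.eye(4);T[:3,:3]=R.from_quat(o["ee_rot"]).as_matrix();T[:3,3]=o["position"]
E=np.linalg.inv(T@c["T_tool_cam"])
np.savez(f"pics/{n}.npz",pixels=c["pixels"],range_z=c["range_z"],intrinsics=c["intrinsics"],extrinsics=E)
cv2.imwrite(f"pics/{n}.png",c["pixels"][:,:,::-1])
E
python3 wr.py w1; python3 go.py .41 .22 .2 59
```

```text
clock: 2.4
position: [0.4123, 0.2256, 0.1602]
ee_rot: [-0.349, 0.615, 0.35, 0.615]
ft_force: [0.3, -0.0, -0.4]
grip_width: 0.997
t 2.45 pos [0.4129 0.2243 0.1602] x [-0.001  0.001 -1.   ] z yaw 59.1 w 0.998 F [0.2 0.2 0.3] q [ 0.39  0.15 -1.03  1.91  0.14  1.16  0.33]
turn [ 0.1  0.  -0.1] shift [-39.8   0.3  -5.1]
```

View pics/w1.png

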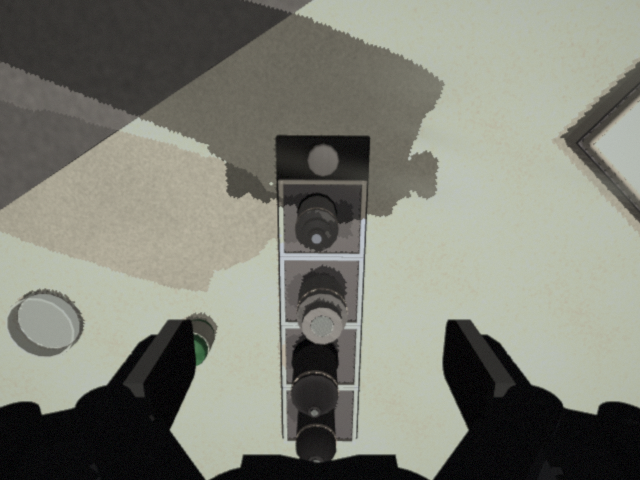

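The wrist view looks straight along the store rack. The knob is at (323,160), C's tip at (317,239), A's flat nose at (323,325), D's tip at (314,411) and B's nose at (316,440).

```bash
python3 - <<'E'
from h import *
c=np.load("pics/w1.npz");o=np.array
for n,u,v,z in[("knob",323,160,.032),("C",317,239,.072),("A",323,325,.060),("D",314,411,.078),("B",317,441,.066)]:
    print(n,ray(c,u,v,z).round(4),dep(c,u,v).round(4))
P=o([[30,110],[-30,110],[30,-110],[-30,-110]])/1000.
px=[(367,182),(279,182)]; print([ray(c,*p,.013).round(4) for p in px])
# bay lines at local y=55, 0: left/right lip ends
for p in [(365,256),(280,256),(361,327),(282,327),(280,389),(357,387)]: print(p,ray(c,*p,.013).round(4))
E
python3 - <<'E'
import cv2
w=cv2.imread("pics/w1.png")
cv2.imwrite("pics/w1c.png",cv2.resize(w[140:340,250:400],None,fx=3,fy=3,interpolation=cv2.INTER_CUBIC))
E
```

```text
knob [0.3764 0.2512 0.032 ] [0.3763 0.2513 0.0331]
C [0.4084 0.2279 0.072 ] [0.4078 0.2283 0.0742]
A [0.4628 0.1998 0.06  ] [0.4618 0.2004 0.0621]
D [0.5037 0.1688 0.078 ] [0.502  0.1698 0.0804]
B [0.5343 0.1527 0.066 ] [0.5393 0.1497 0.0595]
[array([0.4067, 0.2684, 0.013 ]), array([0.376 , 0.2169, 0.013 ])]
(365, 256) [0.4529 0.2414 0.013 ]
(280, 256) [0.4216 0.1888 0.013 ]
(361, 327) [0.5015 0.211  0.013 ]
(282, 327) [0.4708 0.1595 0.013 ]
(280, 389) [0.517  0.1284 0.013 ]
(357, 387) [0.5469 0.1822 0.013 ]
```

View pics/w1c.png

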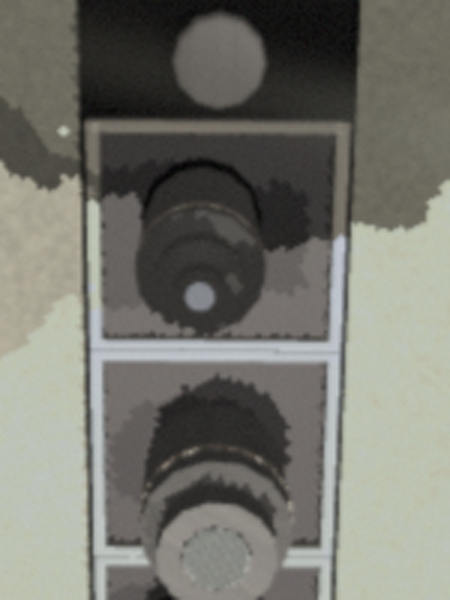

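The arm was still settling during that shot, so I'll retake it.

```bash
python3 wr.py w2; python3 - <<'E'
import cv2
from h import *
w=cv2.imread("pics/w2.png")
cv2.imwrite("pics/w2c.png",cv2.resize(w[140:340,250:400],None,fx=3,fy=3,interpolation=cv2.INTER_CUBIC))
c=np.load("pics/w2.npz")
print("TCP pixel", end=" ")
from workcell import readout
o=readout.get_obs();p=c["extrinsics"]@np.r_[o["position"],1];q=c["intrinsics"]@p[:3];print(q[:2]/q[2],o["position"])
for n,u,v,z in[("knob",323,160,.032),("C",317,239,.072),("A",322,325,.060),("D",314,411,.078)]:
    print(n,ray(c,u,v,z).round(4),dep(c,u,v).round(4))
E
```

```text
TCP pixel [315.11895335 322.89171161] [0.41325396 0.22347392 0.16028296]
knob [0.3771 0.2499 0.032 ] [0.3769 0.25   0.0337]
C [0.409  0.2265 0.072 ] [0.4085 0.2268 0.0739]
A [0.4631 0.1977 0.06  ] [0.4621 0.1983 0.0621]
D [0.5043 0.1671 0.078 ] [0.5028 0.168  0.0801]
```

View pics/w2c.png

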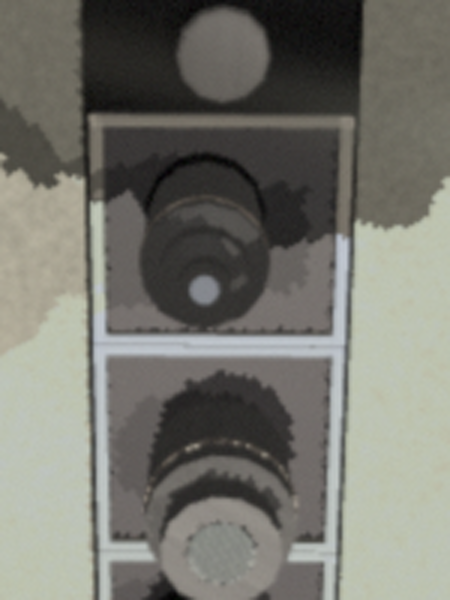

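```bash
python3 -m inch '[[[0,0,0],[0,-4,0],0],[[0,0,0],[0,-4,0],0],[[0,0,0],[0,-4,0],0],[[0,0,0],[0,-4,0],0]]'; python3 go.py .41 .22 .16 59; python3 wr.py w3;python3 go.py .41 .22 .16 59; python3 - <<'E'
import cv2
w=cv2.imread("pics/w3.png")
cv2.imwrite("pics/w3c.png",cv2.resize(w[140:340,250:400],None,fx=3,fy=3,interpolation=cv2.INTER_CUBIC))
E
```

```text
clock: 3.0
position: [0.4167, 0.2213, 0.1603]
ee_rot: [-0.348, 0.616, 0.348, 0.616]
ft_force: [-0.4, -0.2, -0.7]
grip_width: 0.996
t 3.0 pos [0.4167 0.2213 0.1603] x [-0.  0. -1.] z yaw 59.0 w 0.996 F [-0.4 -0.2 -0.7] q [ 0.39  0.16 -1.03  1.9   0.15  1.16  0.34]
turn [-0.  0. -0.] shift [ 0.3  5.1 -4.6]
t 3.05 pos [0.4167 0.2214 0.1603] x [-0.  0. -1.] z yaw 59.0 w 1.0 F [-0.5  0.1 -0.1] q [ 0.39  0.16 -1.03  1.9   0.15  1.16  0.34]
turn [-0.  0. -0.] shift [ 0.3  5.  -4.6]
```

View pics/w3c.png

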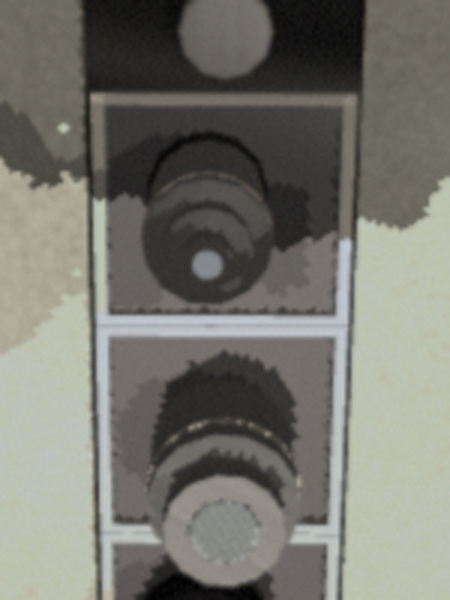

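```bash
python3 - <<'E'
from h import *
c=np.load("pics/w3.npz")
for n,u,v,z in[("knob",324.7,151.4,.032),("C",318.7,227.7,.072),("A",324.7,316.4,.060),("lipR",367,172.5,.013),("lipL",280,172,.013),("lip2R",365,248,.013),("lip2L",283,248,.013)]:
    print(n,ray(c,u,v,z).round(4),dep(c,u,v).round(4))
E
python3 go.py .409 .2243 .16 59
```

```text
knob [0.3771 0.2506 0.032 ] [0.3769 0.2507 0.0335]
C [0.4078 0.2278 0.072 ] [0.4073 0.2281 0.074 ]
A [0.4627 0.1992 0.06  ] [0.462  0.1996 0.0616]
lipR [0.4058 0.2672 0.013 ] [0.4055 0.2671 0.0146]
lipL [0.3751 0.2168 0.013 ] [0.375  0.217  0.0142]
lip2R [0.4523 0.2397 0.013 ] [0.4521 0.2398 0.0137]
lip2L [0.4221 0.1894 0.013 ] [0.4218 0.1897 0.0142]
t 3.05 pos [0.4167 0.2214 0.1603] x [-0.  0. -1.] z yaw 59.0 w 1.0 F [-0.5  0.1 -0.1] q [ 0.39  0.16 -1.03  1.9   0.15  1.16  0.34]
turn [-0.  0. -0.] shift [ 0.3  8.1 -1.5]
```

```bash
python3 -m inch '[[[0,0,0],[20,10,0],0],[[0,0,0],[50,10,0],0],[[0,0,0],[70,10,0],0],[[0,0,0],[90,10,0],0],[[0,0,0],[105,10,0],0],[[0,0,0],[120,10,0],0],[[0,0,0],[130,10,0],0],[[0,0,0],[138,10,0],0],[[0,0,0],[138,10,0],0],[[0,0,0],[138,10,0],0]]' 40; python3 wr.py w4; python3 go.py .409 .2243 .16 59
```

```text
clock: 4.3
position: [0.4084, 0.2268, 0.0227]
ee_rot: [-0.348, 0.615, 0.348, 0.616]
ft_force: [0.0, 0.3, -0.4]
grip_width: 0.997
t 4.35 pos [0.4084 0.2267 0.0227] x [ 0.  0. -1.] z yaw 59.0 w 0.999 F [ 0.3 -0.3  0.6] q [ 0.23  0.38 -0.93  2.04  0.39  0.91  0.12]
turn [-0.  0.  0.] shift [-137.3   -1.8   -1.7]
```

View pics/w4.png

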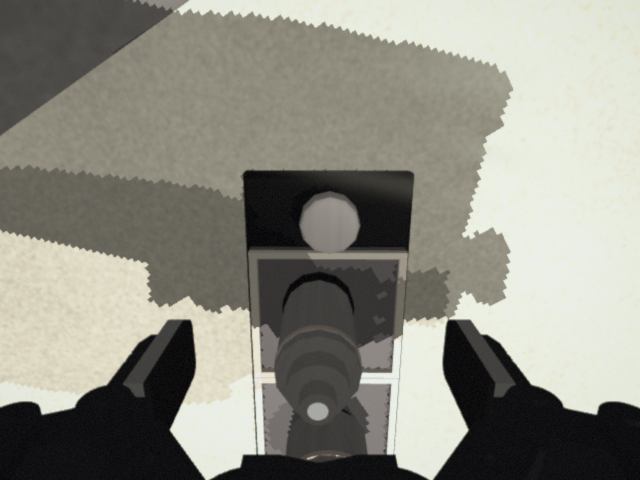

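C is centred between the fingers, with its tip at (318,411). Closing.

```bash
python3 -m inch '[[[0,0,0],[0,0,0],0.3],[[0,0,0],[0,0,0],0.5],[[0,0,0],[0,0,0],0.6],[[0,0,0],[0,0,0],0.65],[[0,0,0],[0,0,0],0.7],[[0,0,0],[0,0,0],0.8],[[0,0,0],[0,0,0],1],[[0,0,0],[0,0,0],1],[[0,0,0],[0,0,0],1]]' 40; python3 wr.py w5; python3 go.py .409 .2243 .16 59
```

```text
clock: 5.48
position: [0.4084, 0.2267, 0.0229]
ee_rot: [-0.348, 0.615, 0.348, 0.616]
ft_force: [-1.6, -0.7, 5.9]
grip_width: 0.294
t 5.53 pos [0.4084 0.2266 0.0228] x [ 0.001  0.    -1.   ] z yaw 59.0 w 0.292 F [-1.  -2.1  6. ] q [ 0.23  0.38 -0.93  2.04  0.39  0.91  0.12]
turn [-0.  0.  0.] shift [-137.2   -1.8   -1.7]
```

View pics/w5.png

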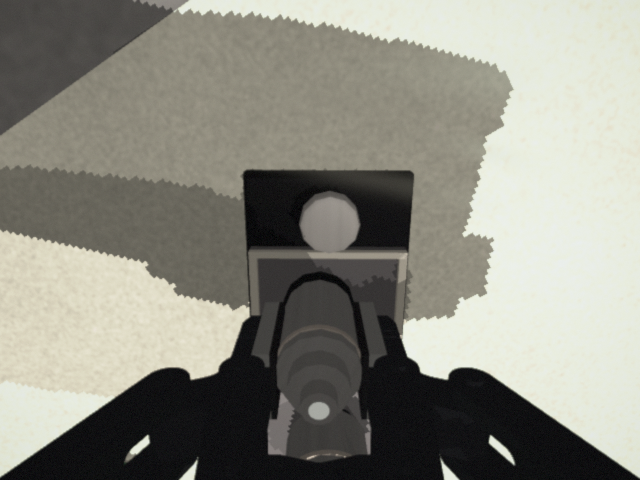

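```bash
python3 -m inch '[[[0,0,0],[-5,0,0],1],[[0,0,0],[-12,0,0],1],[[0,0,0],[-25,0,0],1],[[0,0,0],[-45,0,0],1],[[0,0,0],[-70,0,0],1],[[0,0,0],[-95,0,0],1],[[0,0,0],[-110,0,0],1],[[0,0,0],[-110,0,0],1]]'; python3 wr.py w6; python3 go.py .626 -.226 .13 68.1
```

```text
clock: 6.52
position: [0.409, 0.2268, 0.1338]
ee_rot: [-0.348, 0.615, 0.347, 0.617]
ft_force: [-0.2, 0.1, -1.0]
grip_width: 0.292
t 6.58 pos [0.4085 0.2264 0.1328] x [ 0.001 -0.    -1.   ] z yaw 58.9 w 0.292 F [ 0.2 -0.5 -2.3] q [ 0.37  0.19 -1.04  1.94  0.18  1.11  0.29]
turn [-9.2  0.   0.1] shift [   3.2 -419.8 -275.3]
```

View pics/w6.png

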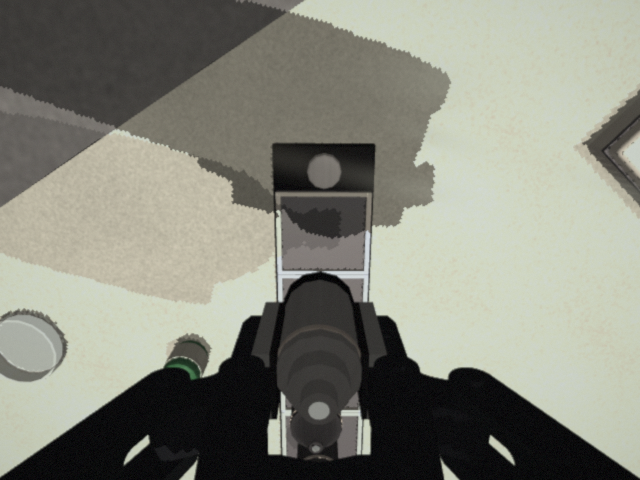

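C is held upright and bay 1 of the store is empty. Carrying it to check bay 1.

```bash
python3 -m inch '[[[-1,0,0],[0,-30,-20],1],[[-2,0,0],[0,-80,-52],1],[[-3,0,0],[0,-130,-85],1],[[-4,0,0],[0,-180,-118],1],[[-5,0,0],[0,-230,-151],1],[[-6,0,0],[0,-280,-184],1],[[-7,0,0],[0,-330,-216],1],[[-8,0,0],[0,-375,-246],1],[[-9,0,0],[0,-405,-266],1],[[-9.2,0,0],[0,-420,-275],1]]';python3 -m inch '[[[0,0,0],[0,0,0],1],[[0,0,0],[0,0,0],1]]'; python3 wr.py w7; python3 go.py .626 -.226 .13 68.1
```

```text
clock: 7.82
position: [0.6259, -0.2283, 0.1307]
ee_rot: [-0.395, 0.587, 0.396, 0.586]
ft_force: [0.1, 0.6, -2.6]
grip_width: 0.292
clock: 8.07
position: [0.6252, -0.2272, 0.1294]
ee_rot: [-0.395, 0.587, 0.397, 0.585]
ft_force: [-0.0, -0.2, -1.6]
grip_width: 0.296
t 8.12 pos [ 0.6255 -0.2269  0.1299] x [-0.003  0.001 -1.   ] z yaw 68.1 w 0.289 F [ 0.1  0.8 -1. ] q [ 0.78  0.59 -0.72  1.43  0.4   1.27  1.22]
turn [-0.   0.  -0.2] shift [-0.1 -0.2  1. ]
```

View pics/w7.png

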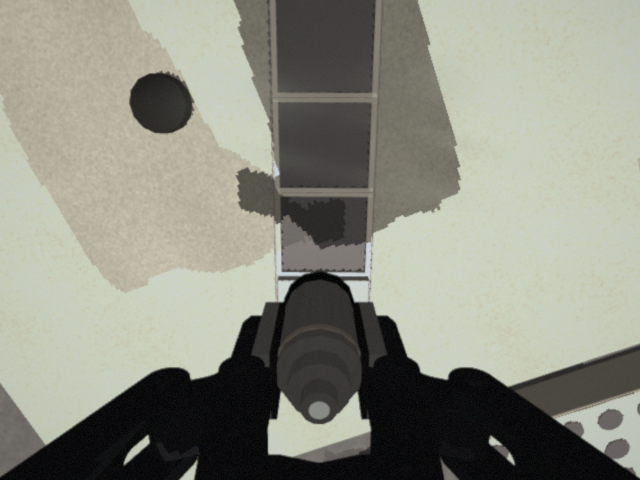

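The check rack's separators are at v≈98, 190 and 273 (the end lip beside the knob plate).

```bash
python3 - <<'E'
from h import *
c=np.load("pics/w7.npz");o=np.array
w=cv2.imread("pics/w7.png");cv2.imwrite("pics/w7c.png",cv2.resize(w[0:310,250:400],None,fx=2.5,fy=1.9,interpolation=cv2.INTER_CUBIC))
px=[(273.5,97.5),(378,95.5),(277,190),(375,189.5),(279,274),(371.5,274)]
loc=o([[30,0],[-30,0],[30,55],[-30,55],[30,110],[-30,110]])/1000.
# image up = tool +y = away from knob ; image right = tool z = yaw 68 ; local x yaw=-112 => right is -x
Q=o([ray(c,*p,.013)[:2] for p in px]);print(Q.round(4), [dep(c,*p)[2].round(4) for p in px])
th,t,M,e=fit(loc,Q);print(np.degrees(th),t,e.round(4))
for y in(.0825,.0275,-.0275,-.0825):print((M@[0,y]+t).round(4))
E
```

```text
[[ 0.5406 -0.2203]
 [ 0.562  -0.1641]
 [ 0.5907 -0.2399]
 [ 0.6128 -0.184 ]
 [ 0.642  -0.2609]
 [ 0.6645 -0.2049]] [np.float64(0.0139), np.float64(0.0065), np.float64(0.0142), np.float64(0.0027), np.float64(0.0149), np.float64(0.0026)]
-111.6819274181606 [ 0.55099379 -0.19202899] [0.0008 0.0001 0.0004 0.0005 0.0004 0.0002]
[ 0.6277 -0.2225]
[ 0.5765 -0.2022]
[ 0.5254 -0.1819]
[ 0.4743 -0.1615]
```

View pics/w7c.png

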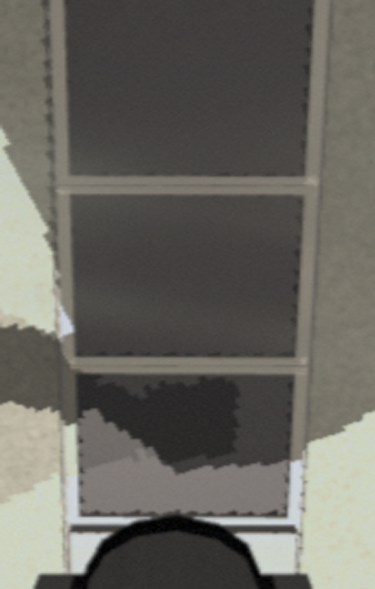

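```bash
python3 go.py .628 -.223 .0235 68.2
```

```text
t 8.12 pos [ 0.6255 -0.2269  0.1299] x [-0.003  0.001 -1.   ] z yaw 68.1 w 0.289 F [ 0.1  0.8 -1. ] q [ 0.78  0.59 -0.72  1.43  0.4   1.27  1.22]
turn [-0.1  0.  -0.2] shift [106.4  -1.2   4.6]
```

```bash
python3 -m inch '[[[0,0,-0.2],[15,-1.2,4.6],1],[[0,0,-0.2],[40,-1.2,4.6],1],[[0,0,-0.2],[60,-1.2,4.6],1],[[0,0,-0.2],[75,-1.2,4.6],1],[[0,0,-0.2],[87,-1.2,4.6],1],[[0,0,-0.2],[95,-1.2,4.6],1],[[0,0,-0.2],[100,-1.2,4.6],1],[[0,0,-0.2],[103,-1.2,4.6],1],[[0,0,-0.2],[105,-1.2,4.6],1],[[0,0,-0.2],[105.5,-1.2,4.6],1]]'; python3 -m inch '[[[0,0,0],[0,0,0],1],[[0,0,0],[0,0,0],1]]';python3 go.py .628 -.223 .0235 68.2;python3 wr.py w8
```

```text
clock: 9.38
position: [0.6281, -0.223, 0.0246]
ee_rot: [-0.396, 0.586, 0.396, 0.586]
ft_force: [-0.3, -0.6, -1.4]
grip_width: 0.291
clock: 9.62
position: [0.6282, -0.2231, 0.0248]
ee_rot: [-0.396, 0.586, 0.396, 0.586]
ft_force: [0.0, -0.0, -0.8]
grip_width: 0.292
t 9.62 pos [ 0.6282 -0.2231  0.0248] x [ 0.001 -0.    -1.   ] z yaw 68.1 w 0.292 F [ 0.  -0.  -0.8] q [ 0.75  0.7  -0.67  1.51  0.47  1.09  1.16]
turn [-0.1  0.   0.1] shift [ 1.3  0.2 -0. ]
```

View pics/w8.png

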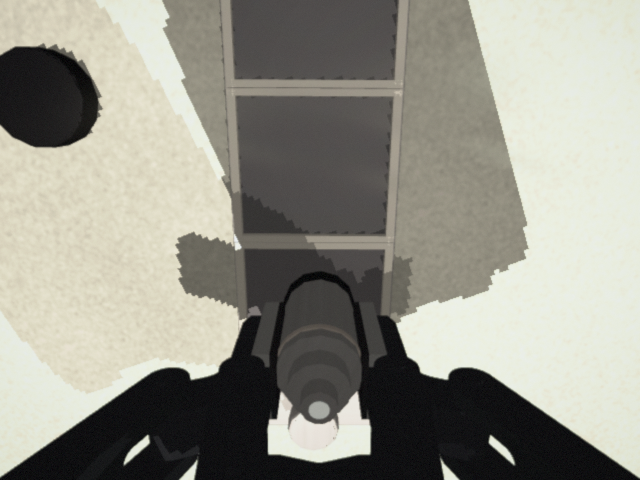

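The lens is centred across the bay, which shows at u≈243–388. Checking along the row, then lowering.

```bash
python3 - <<'E'
from h import *
c=np.load("pics/w8.npz");o=np.array
a=ray(c,316,239,.013);b=ray(c,317,86,.013);t=ray(c,319,410,.0738)
d=(b-a)[:2];print(np.linalg.norm(d));d/=np.linalg.norm(d);print("along from sep to lens tip",(t-a)[:2]@d*-1, "tcp",(o([.6282,-.2231])-a[:2])@-d, t)
E
python3 -m inch '[[[0,0,0],[0.7,0,0],1],[[0,0,0],[1.3,0,0],1],[[0,0,0],[1.8,0,0],1],[[0,0,0],[2,0,0],1],[[0,0,0],[2,0,0],1]]'
```

```text
0.05476836467810926
along from sep to lens tip 0.028394334872904353 tcp 0.028377761987125695 [ 0.62856342 -0.22225945  0.0738    ]
clock: 10.3
position: [0.6282, -0.2231, 0.023]
ee_rot: [-0.396, 0.586, 0.395, 0.586]
ft_force: [-1.7, 1.3, 2.1]
grip_width: 0.29
```

```bash
python3 -m inch '[[[0,0,0],[0,0,0],0.65],[[0,0,0],[0,0,0],0.6],[[0,0,0],[0,0,0],0.5],[[0,0,0],[0,0,0],0.2],[[0,0,0],[0,0,0],0],[[0,0,0],[0,0,0],0],[[0,0,0],[-20,0,0],0],[[0,0,0],[-60,0,0],0],[[0,0,0],[-100,0,0],0],[[0,0,0],[-140,0,0],0]]';python3 -m inch '[[[0,0,0],[0,0,0],0]]'; python3 wr.py w9; python3 go.py .4666 .1960 .16 59
```

```text
clock: 11.55
position: [0.6283, -0.2228, 0.166]
ee_rot: [-0.397, 0.585, 0.395, 0.586]
ft_force: [0.5, 0.4, -0.3]
grip_width: 0.996
clock: 11.68
position: [0.6301, -0.2228, 0.1712]
ee_rot: [-0.398, 0.584, 0.393, 0.588]
ft_force: [-0.2, -0.3, 0.4]
grip_width: 0.996
t 11.72 pos [ 0.6293 -0.2228  0.1693] x [ 0.006 -0.002 -1.   ] z yaw 68.1 w 0.997 F [ 0.4 -0.4 -0. ] q [ 0.78  0.56 -0.73  1.39  0.38  1.32  1.22]
turn [9.1 0.  0.4] shift [  7.3 307.2 327.9]
```

View pics/w9.png

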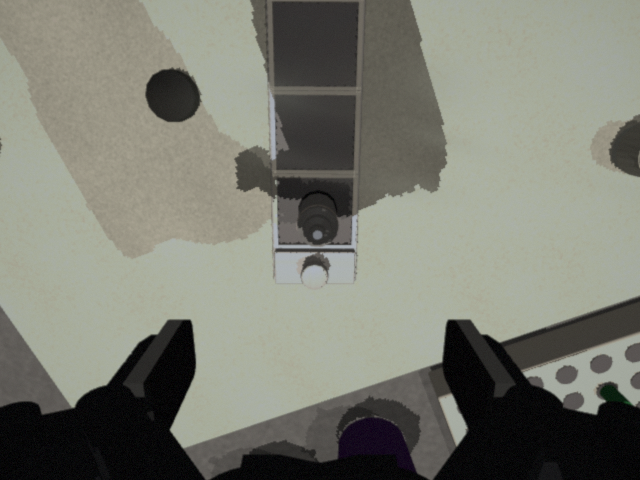

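C stands centred in check bay 1. Next is A.

```bash
python3 go.py .4627 .1988 .15 59
```

```text
t 11.72 pos [ 0.6293 -0.2228  0.1693] x [ 0.006 -0.002 -1.   ] z yaw 68.1 w 0.997 F [ 0.4 -0.4 -0. ] q [ 0.78  0.56 -0.73  1.39  0.38  1.32  1.22]
turn [9.1 0.  0.4] shift [ 17.2 312.  329. ]
```

```bash
python3 -m inch '[[[1,0,0.4],[0,35,37],0],[[2,0,0.4],[0,75,79],0],[[3,0,0.4],[0,115,121],0],[[4,0,0.4],[0,155,163],0],[[5,0,0.4],[0,195,206],0],[[6,0,0.4],[3,235,248],0],[[7,0,0.4],[8,270,285],0],[[8,0,0.4],[13,300,316],0],[[9.1,0,0.4],[17,312,329],0],[[9.1,0,0.4],[17,312,329],0]]';python3 -m inch '[[[0,0,0],[0,0,0],0],[[0,0,0],[0,0,0],0],[[0,0,0],[0,0,0],0]]'; python3 wr.py w10; python3 go.py .4627 .1988 .15 59
```

```text
clock: 12.98
position: [0.4615, 0.1997, 0.1497]
ee_rot: [-0.349, 0.615, 0.349, 0.615]
ft_force: [-0.3, -0.8, -0.4]
grip_width: 0.998
clock: 13.35
position: [0.4619, 0.199, 0.1498]
ee_rot: [-0.348, 0.615, 0.349, 0.615]
ft_force: [-0.3, -0.5, 0.7]
grip_width: 1.001
t 13.4 pos [0.4618 0.1992 0.1498] x [-0.001  0.001 -1.   ] z yaw 59.1 w 0.998 F [ 0.5 -0.6  0.3] q [ 0.38  0.26 -0.97  1.84  0.23  1.16  0.36]
turn [ 0.1 -0.  -0.1] shift [-0.2 -1.   0.1]
```

View pics/w10.png

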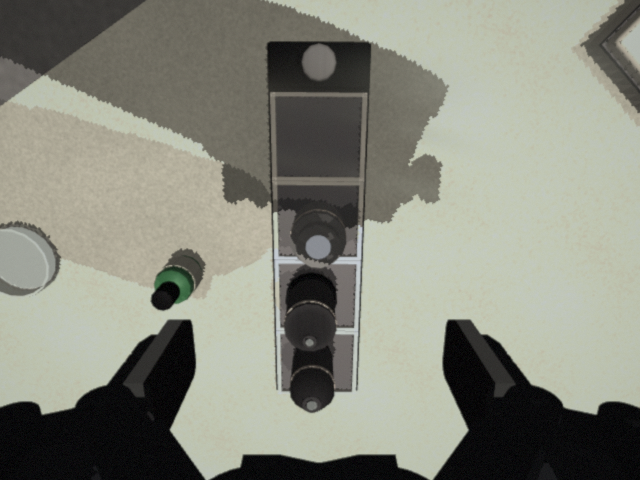

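A's nose is at (318,245), D's tip at (309,342) and B's tip at (311,405).

```bash
python3 - <<'E'
from h import *
c=np.load("pics/w10.npz")
w=cv2.imread("pics/w10.png");cv2.imwrite("pics/w10c.png",cv2.resize(w[200:430,260:380],None,fx=2.5,fy=2.5,interpolation=cv2.INTER_CUBIC))
for n,u,v,z in[("A",318,245,.060),("D",309,342,.078),("B",311.5,405,.066)]:
    print(n,ray(c,u,v,z).round(4),dep(c,u,v).round(4))
E
python3 go.py .4618 .1992 .02 59
```

```text
A [0.4618 0.1996 0.06  ] [0.4615 0.1999 0.0614]
D [0.5041 0.1684 0.078 ] [0.5031 0.1691 0.08  ]
B [0.5497 0.1423 0.066 ] [0.5482 0.1432 0.0682]
t 13.4 pos [0.4618 0.1992 0.1498] x [-0.001  0.001 -1.   ] z yaw 59.1 w 0.998 F [ 0.5 -0.6  0.3] q [ 0.38  0.26 -0.97  1.84  0.23  1.16  0.36]
turn [ 0.1 -0.  -0.1] shift [ 1.298e+02 -1.000e-01  0.000e+00]
```

View pics/w10c.png

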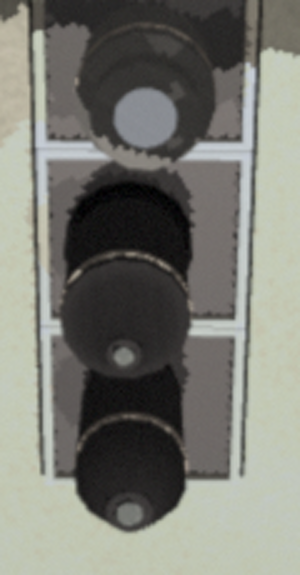

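```bash
python3 -m inch '[[[0,0,-0.1],[20,0,0],0],[[0,0,-0.1],[50,0,0],0],[[0,0,-0.1],[75,0,0],0],[[0,0,-0.1],[95,0,0],0],[[0,0,-0.1],[110,0,0],0],[[0,0,-0.1],[122,0,0],0],[[0,0,-0.1],[128,0,0],0],[[0,0,-0.1],[131,0,0],0],[[0,0,-0.1],[131,0,0],0],[[0,0,-0.1],[131,0,0],0]]' 40; python3 -m inch '[[[0,0,0],[0,0,0],0.2],[[0,0,0],[0,0,0],0.4],[[0,0,0],[0,0,0],0.5],[[0,0,0],[0,0,0],0.55],[[0,0,0],[0,0,0],0.6],[[0,0,0],[0,0,0],0.7],[[0,0,0],[0,0,0],1],[[0,0,0],[0,0,0],1]]' 40; python3 wr.py w11; python3 go.py .578 -.2025 .14 68.2
```

```text
clock: 14.65
position: [0.462, 0.1993, 0.0192]
ee_rot: [-0.349, 0.615, 0.349, 0.615]
ft_force: [-1.0, -1.2, 0.1]
grip_width: 0.999
clock: 15.65
position: [0.462, 0.1992, 0.0193]
ee_rot: [-0.349, 0.615, 0.348, 0.615]
ft_force: [-2.3, -0.3, 6.2]
grip_width: 0.382
t 15.7 pos [0.462  0.1993 0.0193] x [ 0.001 -0.    -1.   ] z yaw 59.1 w 0.38 F [-1.2 -0.8  6.2] q [ 0.26  0.45 -0.87  1.95  0.43  0.93  0.21]
turn [-9.1  0.   0.1] shift [-120.3 -305.9 -285.3]
```

View pics/w11.png

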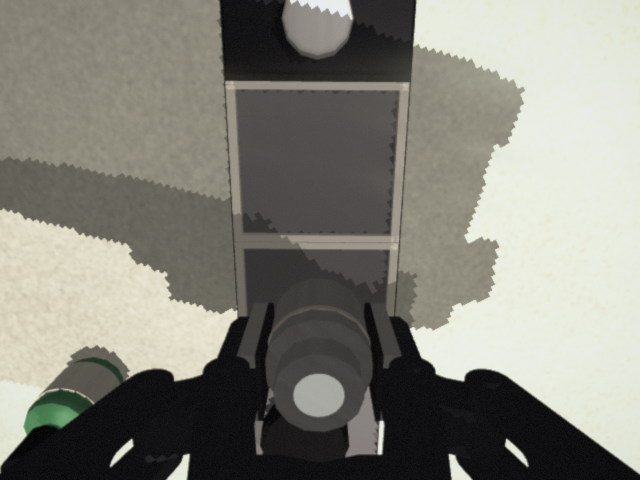

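A is gripped squarely. Lift and carry.

```bash
python3 -m inch '[[[0,0,0],[-5,0,0],1],[[0,0,0],[-12,0,0],1],[[0,0,0],[-25,0,0],1],[[0,0,0],[-45,0,0],1],[[0,0,0],[-70,0,0],1],[[0,0,0],[-95,0,0],1],[[0,0,0],[-115,0,0],1],[[0,0,0],[-115,0,0],1]]'; python3 go.py .5767 -.2025 .13 68.2
```

```text
clock: 16.7
position: [0.4628, 0.1996, 0.1361]
ee_rot: [-0.35, 0.614, 0.348, 0.616]
ft_force: [-0.3, 0.8, -1.5]
grip_width: 0.388
t 16.7 pos [0.4628 0.1996 0.1361] x [ 0.004 -0.    -1.   ] z yaw 59.1 w 0.388 F [-0.3  0.8 -1.5] q [ 0.37  0.27 -0.97  1.86  0.25  1.13  0.34]
turn [-9.1  0.1  0.2] shift [   6.6 -304.2 -286.6]
```

```bash
python3 -m inch '[[[-1,0,0],[0,-25,-24],1],[[-2,0,0],[0,-60,-57],1],[[-3,0,0],[0,-97,-91],1],[[-4,0,0],[0,-134,-126],1],[[-5,0,0],[0,-171,-161],1],[[-6,0,0],[0,-208,-196],1],[[-7,0,0],[0,-245,-231],1],[[-8,0,0],[2,-278,-262],1],[[-9,0,0.1],[4,-298,-281],1],[[-9.1,0,0.2],[6,-304,-286.6],1]]';python3 -m inch '[[[0,0,0],[0,0,0],1],[[0,0,0],[0,0,0],1],[[0,0,0],[0,0,0],1]]'; python3 wr.py w12; python3 go.py .5767 -.2025 .0205 68.2
```

```text
clock: 17.95
position: [0.5759, -0.2041, 0.1291]
ee_rot: [-0.395, 0.586, 0.396, 0.586]
ft_force: [0.0, 0.5, -1.8]
grip_width: 0.379
clock: 18.32
position: [0.5759, -0.2029, 0.1294]
ee_rot: [-0.395, 0.585, 0.397, 0.586]
ft_force: [0.3, -0.4, -1.3]
grip_width: 0.386
t 18.38 pos [ 0.576  -0.2031  0.1294] x [-0.     0.002 -1.   ] z yaw 68.1 w 0.386 F [-1.   0.9 -0.9] q [ 0.84  0.48 -0.75  1.59  0.34  1.2   1.21]
turn [-0.1  0.1 -0.1] shift [108.9  -0.5   0.7]
```

View pics/w12.png

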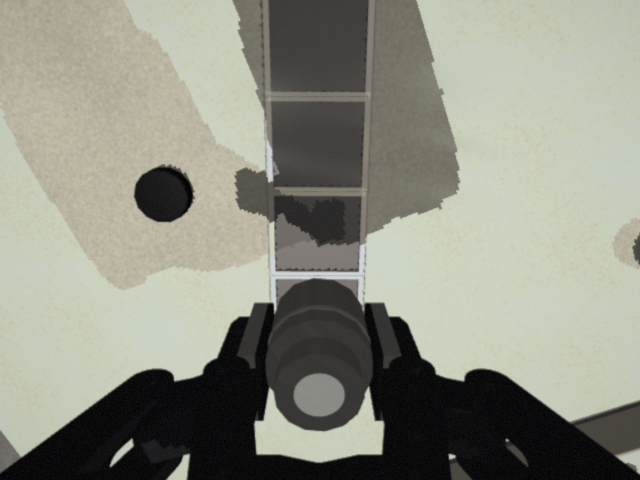

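Aligned. Descending.

```bash
python3 -m inch '[[[0,0,0],[15,-0.5,0.5],1],[[0,0,0],[40,-0.5,0.5],1],[[0,0,0],[60,-0.5,0.5],1],[[0,0,0],[76,-0.5,0.5],1],[[0,0,0],[88,-0.5,0.5],1],[[0,0,0],[97,-0.5,0.5],1],[[0,0,0],[103,-0.5,0.5],1],[[0,0,0],[106,-0.5,0.5],1],[[0,0,0],[107.5,-0.5,0.5],1],[[0,0,0],[107.5,-0.5,0.5],1]]'; python3 -m inch '[[[0,0,0],[0,0,0],1],[[0,0,0],[0,0,0],1]]';python3 go.py .5767 -.2025 .0195 68.2;python3 wr.py w13
```

```text
clock: 19.62
position: [0.5767, -0.2027, 0.0221]
ee_rot: [-0.396, 0.585, 0.397, 0.586]
ft_force: [0.6, 0.6, -0.6]
grip_width: 0.384
clock: 19.88
position: [0.5768, -0.2028, 0.0223]
ee_rot: [-0.396, 0.585, 0.396, 0.586]
ft_force: [0.4, -0.5, -0.9]
grip_width: 0.388
t 19.88 pos [ 0.5768 -0.2028  0.0223] x [ 0.     0.002 -1.   ] z yaw 68.1 w 0.388 F [ 0.4 -0.5 -0.9] q [ 0.8   0.6  -0.7   1.67  0.44  1.03  1.15]
turn [-0.1  0.1 -0. ] shift [2.8 0.2 0.2]
```

View pics/w13.png

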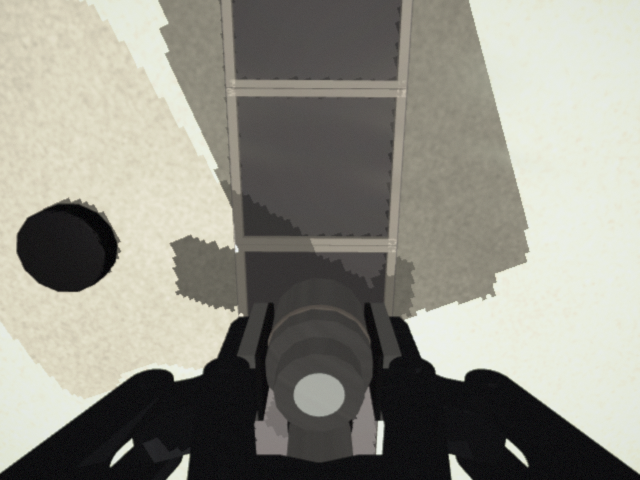

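Centred in bay 2. Lowering the last 2.8 mm.

```bash
python3 -m inch '[[[0,0,0],[1,0,0],1],[[0,0,0],[1.8,0,0],1],[[0,0,0],[2.4,0,0],1],[[0,0,0],[2.8,0,0],1],[[0,0,0],[3,0,0],1],[[0,0,0],[3,0,0],1]]'
```

```text
clock: 20.68
position: [0.5768, -0.2027, 0.0194]
ee_rot: [-0.396, 0.585, 0.396, 0.586]
ft_force: [-1.6, 1.0, 2.3]
grip_width: 0.385
```

```bash
python3 -m inch '[[[0,0,0],[0,0,0],0.57],[[0,0,0],[0,0,0],0.5],[[0,0,0],[0,0,0],0.4],[[0,0,0],[0,0,0],0.2],[[0,0,0],[0,0,0],0],[[0,0,0],[0,0,0],0],[[0,0,0],[-20,0,0],0],[[0,0,0],[-60,0,0],0],[[0,0,0],[-100,0,0],0],[[0,0,0],[-140,0,0],0]]';python3 -m inch '[[[0,0,0],[0,0,0],0],[[0,0,0],[0,0,0],0]]'; python3 wr.py w14; python3 go.py .5041 .1684 .16 59
```

```text
clock: 21.92
position: [0.5769, -0.2027, 0.1623]
ee_rot: [-0.396, 0.585, 0.396, 0.586]
ft_force: [0.9, 0.0, -1.2]
grip_width: 0.999
clock: 22.18
position: [0.5769, -0.2027, 0.163]
ee_rot: [-0.396, 0.585, 0.396, 0.586]
ft_force: [-0.5, 0.4, -1.0]
grip_width: 1.001
t 22.23 pos [ 0.5765 -0.2027  0.1621] x [ 0.001  0.001 -1.   ] z yaw 68.1 w 0.997 F [ 0.7  0.3 -0.8] q [ 0.85  0.45 -0.76  1.56  0.32  1.26  1.23]
turn [9.1 0.1 0. ] shift [  2.4 205.4 317.5]
```

View pics/w14.png

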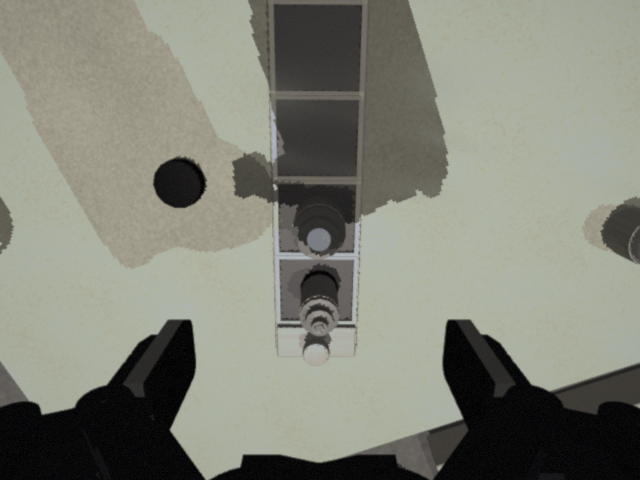

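A stands in bay 2 and C in bay 1. Next is D.

```bash
python3 -m inch '[[[1,0,0],[0,20,32],0],[[2,0,0],[0,45,70],0],[[3,0,0],[0,70,108],0],[[4,0,0],[0,95,147],0],[[5,0,0],[0,120,185],0],[[6,0,0],[0,147,227],0],[[7,0,0],[0,172,266],0],[[8,0,0],[2,192,297],0],[[9.1,0,0],[2,205,317],0],[[9.1,0,0],[2,205,317],0]]';python3 -m inch '[[[0,0,0],[0,0,0],0],[[0,0,0],[0,0,0],0],[[0,0,0],[0,0,0],0]]'; python3 wr.py w15; python3 go.py .5041 .1684 .024 59
```

```text
clock: 23.48
position: [0.503, 0.1697, 0.1597]
ee_rot: [-0.349, 0.615, 0.35, 0.615]
ft_force: [0.6, -0.1, 1.0]
grip_width: 1.0
clock: 23.85
position: [0.5032, 0.1688, 0.1596]
ee_rot: [-0.349, 0.615, 0.35, 0.615]
ft_force: [-0.4, 0.5, -0.1]
grip_width: 1.0
t 23.9 pos [0.5032 0.169  0.1596] x [-0.001  0.002 -1.   ] z yaw 59.2 w 0.998 F [ 0.1  0.  -0.7] q [ 0.4   0.31 -0.94  1.76  0.26  1.2   0.42]
turn [ 0.2  0.  -0.1] shift [ 1.356e+02 -1.300e+00 -1.000e-01]
```

View pics/w15.png

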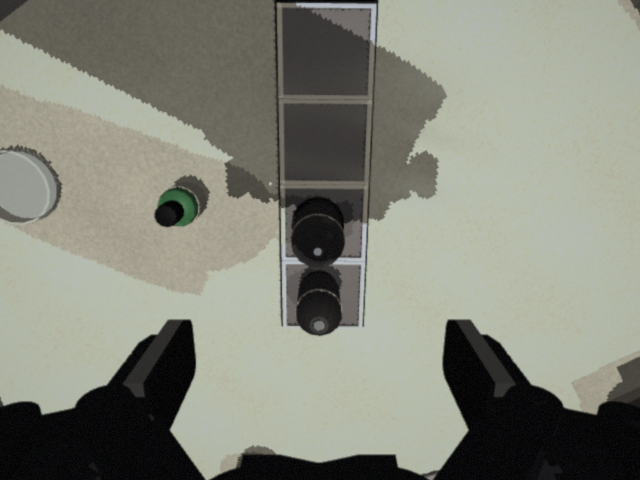

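D's tip is at (318,251) and B's tip at (319,325).

```bash
python3 - <<'E'
from h import *
c=np.load("pics/w15.npz")
for n,u,v,z in[("D",318,251.5,.078),("B",319,325,.066)]:
    print(n,ray(c,u,v,z).round(4),dep(c,u,v).round(4))
E
```

```text
D [0.5041 0.1689 0.078 ] [0.5035 0.1693 0.0801]
B [0.5493 0.1427 0.066 ] [0.5482 0.1434 0.0684]
```

```bash
python3 -m inch '[[[0,0,-0.1],[20,-0.7,0],0],[[0,0,-0.1],[50,-0.7,0],0],[[0,0,-0.1],[75,-0.7,0],0],[[0,0,-0.1],[97,-0.7,0],0],[[0,0,-0.1],[113,-0.7,0],0],[[0,0,-0.1],[125,-0.7,0],0],[[0,0,-0.1],[132,-0.7,0],0],[[0,0,-0.1],[135.5,-0.7,0],0],[[0,0,-0.1],[135.5,-0.7,0],0],[[0,0,-0.1],[135.5,-0.7,0],0]]' 45; python3 -m inch '[[[0,0,0],[0,0,0],0.2],[[0,0,0],[0,0,0],0.4],[[0,0,0],[0,0,0],0.5],[[0,0,0],[0,0,0],0.57],[[0,0,0],[0,0,0],0.62],[[0,0,0],[0,0,0],0.7],[[0,0,0],[0,0,0],1],[[0,0,0],[0,0,0],1]]' 45; python3 wr.py w16; python3 go.py .5254 -.182 .14 68.2
```

```text
clock: 25.15
position: [0.504, 0.1689, 0.0246]
ee_rot: [-0.349, 0.614, 0.349, 0.615]
ft_force: [0.5, 0.4, 0.1]
grip_width: 1.003
clock: 26.15
position: [0.5041, 0.1689, 0.0247]
ee_rot: [-0.349, 0.614, 0.349, 0.615]
ft_force: [-1.0, -0.4, 2.3]
grip_width: 0.363
t 26.2 pos [0.5041 0.1689 0.0247] x [ 0.001  0.001 -1.   ] z yaw 59.2 w 0.363 F [-0.4 -1.2  4. ] q [ 0.3   0.49 -0.84  1.88  0.44  0.97  0.29]
turn [-9.   0.1  0.1] shift [-115.5 -198.1 -290.3]
```

View pics/w16.png

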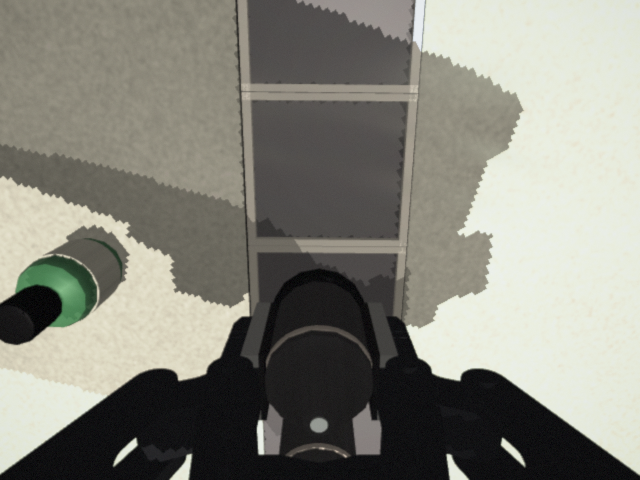

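```bash
python3 -m inch '[[[0,0,0],[-5,0,0],1],[[0,0,0],[-12,0,0],1],[[0,0,0],[-25,0,0],1],[[0,0,0],[-45,0,0],1],[[0,0,0],[-70,0,0],1],[[0,0,0],[-95,0,0],1],[[0,0,0],[-115,0,0],1],[[0,0,0],[-115,0,0],1]]'; python3 go.py .5256 -.182 .135 68.2
```

```text
clock: 27.2
position: [0.5048, 0.1691, 0.1415]
ee_rot: [-0.35, 0.613, 0.349, 0.616]
ft_force: [0.1, -0.0, -2.1]
grip_width: 0.365
t 27.2 pos [0.5048 0.1691 0.1415] x [ 0.004  0.001 -1.   ] z yaw 59.2 w 0.365 F [ 0.1 -0.  -2.1] q [ 0.39  0.33 -0.93  1.78  0.29  1.16  0.41]
turn [-9.   0.2  0.2] shift [   6.3 -197.7 -290.9]
```

```bash
python3 -m inch '[[[-1,0,0],[0,-18,-26],1],[[-2,0,0],[0,-40,-59],1],[[-3,0,0],[0,-64,-94],1],[[-4,0,0],[0,-88,-129],1],[[-5,0,0],[0,-112,-165],1],[[-6,0,0],[0,-136,-200],1],[[-7,0,0],[0,-160,-235],1],[[-8,0,0.1],[2,-180,-265],1],[[-9,0.1,0.2],[4,-193,-284],1],[[-9,0.2,0.2],[6,-197.7,-291],1]]';python3 -m inch '[[[0,0,0],[0,0,0],1],[[0,0,0],[0,0,0],1],[[0,0,0],[0,0,0],1]]'; python3 wr.py w17; python3 go.py .5256 -.182 .027 68.2
```

```text
clock: 28.45
position: [0.5248, -0.1834, 0.1341]
ee_rot: [-0.395, 0.587, 0.396, 0.585]
ft_force: [-0.4, 0.9, -0.7]
grip_width: 0.363
clock: 28.82
position: [0.525, -0.1824, 0.1342]
ee_rot: [-0.396, 0.586, 0.396, 0.585]
ft_force: [0.4, -0.0, -1.5]
grip_width: 0.361
t 28.88 pos [ 0.525  -0.1826  0.1343] x [-0.002 -0.    -1.   ] z yaw 68.1 w 0.365 F [-0.2  0.3 -2.2] q [ 0.91  0.36 -0.78  1.73  0.28  1.16  1.24]
turn [-0.1 -0.  -0.1] shift [107.3  -0.5   0.8]
```

View pics/w17.png

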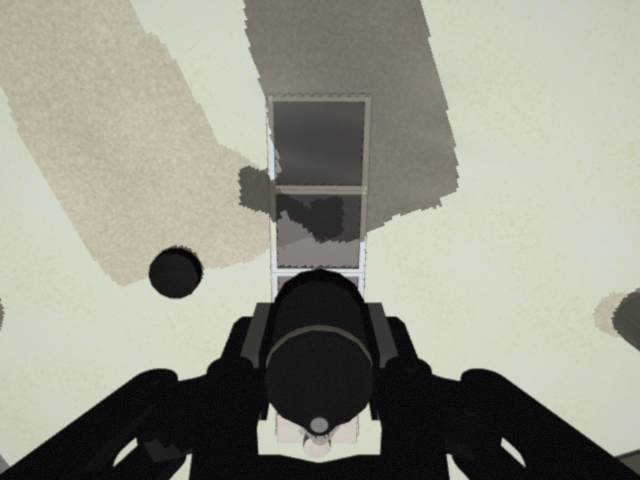

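The rack's far end is at v≈98 and the bay 3/4 divider at v≈190. The 2/3 divider... the line at 270 is local y=0 only if the spacing holds, so I'll check that numerically before descending.

```bash
python3 - <<'E'
from h import *
c=np.load("pics/w17.npz");P=[]
for u,v in[(319,97),(319,188.5),(318,271)]:
    p=ray(c,u,v,.013);P.append(p[:2]);print(p.round(4))
d=(P[0]-P[2])/np.linalg.norm(P[0]-P[2]);tcp=np.array([.525,-.1826])
print([round(float((p-tcp)@d*1000),1) for p in P],"lateral",[round(float(np.cross(d,p-tcp)*1000),1) for p in P])
E
```

```text
[ 0.45   -0.1513  0.013 ]
[ 0.5003 -0.1714  0.013 ]
[ 0.5513 -0.1926  0.013 ]
[81.3, 27.1, -28.2] lateral [-0.7, -1.0, -0.7]<stdin>:6: DeprecationWarning: Arrays of 2-dimensional vectors are deprecated. Use arrays of 3-dimensional vectors instead. (deprecated in NumPy 2.0)
```

The TCP is over the middle of bay 3: 27 mm from the 3/4 divider, 81 mm from the far end. Descending.

```bash
python3 -m inch '[[[0,0,-0.1],[15,-0.5,0.7],1],[[0,0,-0.1],[40,-0.5,0.7],1],[[0,0,-0.1],[60,-0.5,0.7],1],[[0,0,-0.1],[76,-0.5,0.7],1],[[0,0,-0.1],[88,-0.5,0.7],1],[[0,0,-0.1],[97,-0.5,0.7],1],[[0,0,-0.1],[103,-0.5,0.7],1],[[0,0,-0.1],[106,-0.5,0.7],1],[[0,0,-0.1],[107,-0.5,0.7],1],[[0,0,-0.1],[107,-0.5,0.7],1]]'; python3 -m inch '[[[0,0,0],[0,0,0],1],[[0,0,0],[0,0,0],1]]';python3 go.py .5256 -.182 .0247 68.2
```

```text
clock: 30.12
position: [0.5258, -0.1822, 0.0275]
ee_rot: [-0.396, 0.586, 0.396, 0.586]
ft_force: [0.6, 0.2, -1.7]
grip_width: 0.356
clock: 30.38
position: [0.5259, -0.1823, 0.0277]
ee_rot: [-0.397, 0.586, 0.396, 0.586]
ft_force: [0.2, 0.1, -1.1]
grip_width: 0.36
t 30.38 pos [ 0.5259 -0.1823  0.0277] x [ 0.001 -0.001 -1.   ] z yaw 68.1 w 0.36 F [ 0.2  0.1 -1.1] q [ 0.85  0.5  -0.72  1.82  0.39  0.98  1.15]
turn [-0.1 -0.   0.1] shift [3.  0.4 0.1]
```

```bash
python3 -m inch '[[[0,0,0],[1,0,0],1],[[0,0,0],[1.8,0,0],1],[[0,0,0],[2.4,0,0],1],[[0,0,0],[2.9,0,0],1],[[0,0,0],[3.2,0,0],1],[[0,0,0],[3.2,0,0],1]]';python3 wr.py w18
```

```text
clock: 31.12
position: [0.5259, -0.1823, 0.0247]
ee_rot: [-0.397, 0.586, 0.395, 0.586]
ft_force: [-1.9, 0.8, 2.1]
grip_width: 0.365
```

View pics/w18.png

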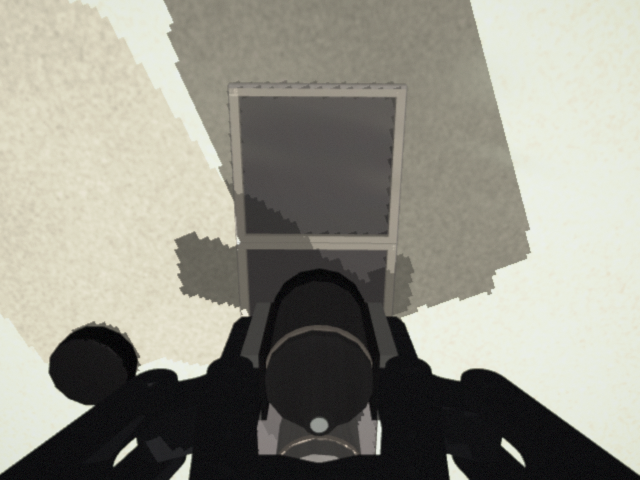

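D touches the floor (+2 N) and is centred. Releasing, then going to B.

```bash
python3 -m inch '[[[0,0,0],[0,0,0],0.58],[[0,0,0],[0,0,0],0.52],[[0,0,0],[0,0,0],0.4],[[0,0,0],[0,0,0],0.2],[[0,0,0],[0,0,0],0],[[0,0,0],[0,0,0],0],[[0,0,0],[-20,0,0],0],[[0,0,0],[-60,0,0],0],[[0,0,0],[-100,0,0],0],[[0,0,0],[-135,0,0],0]]';python3 -m inch '[[[0,0,0],[0,0,0],0],[[0,0,0],[0,0,0],0]]'; python3 wr.py w19; python3 go.py .5492 .1426 .155 59
```

```text
clock: 32.42
position: [0.5262, -0.1818, 0.1628]
ee_rot: [-0.397, 0.585, 0.395, 0.586]
ft_force: [-0.5, -0.2, -0.7]
grip_width: 0.999
clock: 32.67
position: [0.5261, -0.1819, 0.1632]
ee_rot: [-0.398, 0.585, 0.395, 0.586]
ft_force: [0.1, 0.1, 0.5]
grip_width: 1.001
t 32.73 pos [ 0.5257 -0.1818  0.1625] x [ 0.002 -0.002 -1.   ] z yaw 68.2 w 1.0 F [-0.1 -0.4 -0. ] q [ 0.92  0.33 -0.8   1.7   0.25  1.21  1.25]
turn [ 9.2 -0.1  0.1] shift [  6.8  99.  309.8]
```

View pics/w19.png

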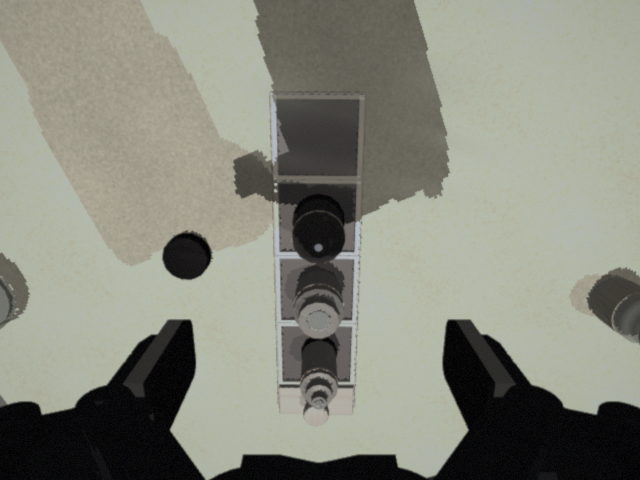

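Three are placed. Going to B.

```bash
python3 -m inch '[[[1,0,0],[0,10,31],0],[[2,0,0],[0,22,68],0],[[3,0,0],[0,34,106],0],[[4,0,0],[0,46,144],0],[[5,0,0],[0,58,182],0],[[6,0,0],[0,71,222],0],[[7,0,0],[2,83,260],0],[[8,0,0],[4,93,290],0],[[9.2,-0.1,0.1],[6.8,99,310],0],[[9.2,-0.1,0.1],[6.8,99,310],0]]';python3 -m inch '[[[0,0,0],[0,0,0],0],[[0,0,0],[0,0,0],0],[[0,0,0],[0,0,0],0]]'; python3 wr.py w20; python3 go.py .5492 .1426 .020 59
```

```text
clock: 33.98
position: [0.5482, 0.1444, 0.154]
ee_rot: [-0.348, 0.615, 0.349, 0.615]
ft_force: [-0.1, -0.2, 0.1]
grip_width: 0.999
clock: 34.35
position: [0.5484, 0.1435, 0.154]
ee_rot: [-0.348, 0.615, 0.349, 0.615]
ft_force: [-0.3, -0.4, 1.0]
grip_width: 1.002
t 34.4 pos [0.5483 0.1437 0.154 ] x [-0.001  0.001 -1.   ] z yaw 59.1 w 0.997 F [-0.  -0.1  0.1] q [ 0.39  0.4  -0.89  1.68  0.33  1.22  0.46]
turn [ 0.1  0.  -0.1] shift [134.   -1.5  -0.5]
```

View pics/w20.png

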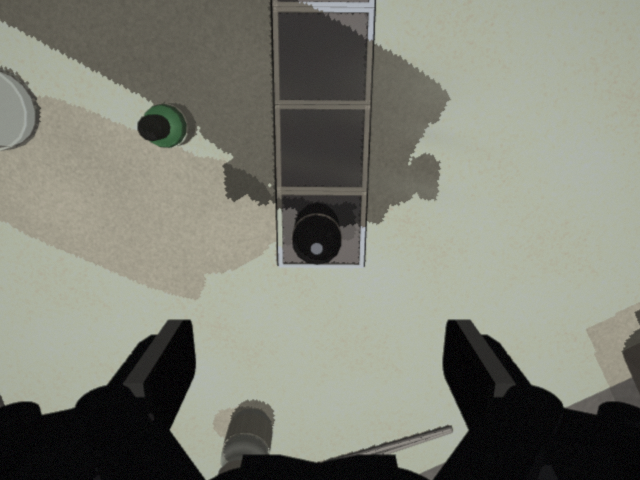

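```bash
python3 - <<'E'
from h import *
c=np.load("pics/w20.npz")
for n,u,v,z in[("B",316.5,248,.066)]:
    print(n,ray(c,u,v,z).round(4),dep(c,u,v).round(4))
print("vial",dep(c,250,420),dep(c,245,450))
E
python3 go.py .5485 .1428 .020 59
```

```text
B [0.5489 0.1428 0.066 ] [0.5484 0.1432 0.068 ]
vial [0.658194   0.01591972 0.01858239] [0.66100117 0.0147098  0.04618252]
t 34.4 pos [0.5483 0.1437 0.154 ] x [-0.001  0.001 -1.   ] z yaw 59.1 w 0.997 F [-0.  -0.1  0.1] q [ 0.39  0.4  -0.89  1.68  0.33  1.22  0.46]
turn [ 0.1  0.  -0.1] shift [134.   -0.8  -0.7]
```

The vial is well clear, 17 cm away. Gripping B.

```bash
python3 -m inch '[[[0,0,-0.1],[20,-0.8,-0.7],0],[[0,0,-0.1],[50,-0.8,-0.7],0],[[0,0,-0.1],[75,-0.8,-0.7],0],[[0,0,-0.1],[97,-0.8,-0.7],0],[[0,0,-0.1],[113,-0.8,-0.7],0],[[0,0,-0.1],[125,-0.8,-0.7],0],[[0,0,-0.1],[131,-0.8,-0.7],0],[[0,0,-0.1],[134,-0.8,-0.7],0],[[0,0,-0.1],[134,-0.8,-0.7],0],[[0,0,-0.1],[134,-0.8,-0.7],0]]' 40; python3 -m inch '[[[0,0,0],[0,0,0],0.2],[[0,0,0],[0,0,0],0.4],[[0,0,0],[0,0,0],0.52],[[0,0,0],[0,0,0],0.6],[[0,0,0],[0,0,0],0.65],[[0,0,0],[0,0,0],0.7],[[0,0,0],[0,0,0],1],[[0,0,0],[0,0,0],1]]' 40; python3 wr.py w21; python3 go.py .4743 -.1615 .14 68.2
```

```text
clock: 35.65
position: [0.5489, 0.1429, 0.0205]
ee_rot: [-0.349, 0.615, 0.348, 0.616]
ft_force: [-1.6, -0.1, 0.1]
grip_width: 0.998
clock: 36.65
position: [0.549, 0.1429, 0.0207]
ee_rot: [-0.349, 0.615, 0.348, 0.616]
ft_force: [-0.1, -0.7, 3.5]
grip_width: 0.338
t 36.7 pos [0.5489 0.1429 0.0206] x [ 0.001 -0.    -1.   ] z yaw 59.1 w 0.336 F [-0.2 -1.   3.6] q [ 0.32  0.56 -0.8   1.79  0.47  1.    0.35]
turn [-9.1  0.   0.1] shift [-119.4  -92.5 -299.4]
```

View pics/w21.png

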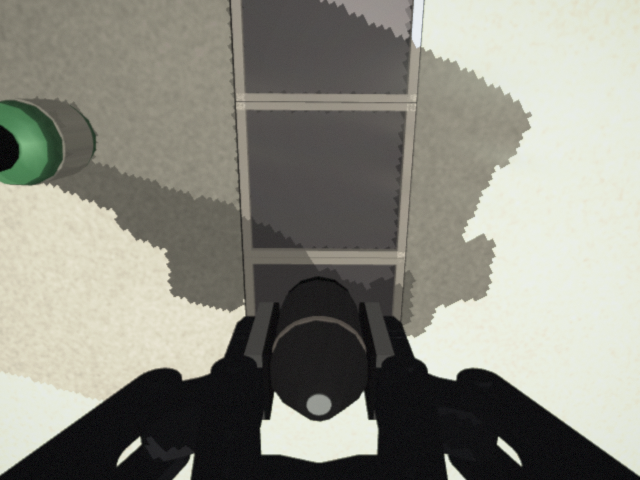

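```bash
python3 -m inch '[[[0,0,0],[-5,0,0],1],[[0,0,0],[-12,0,0],1],[[0,0,0],[-25,0,0],1],[[0,0,0],[-45,0,0],1],[[0,0,0],[-70,0,0],1],[[0,0,0],[-95,0,0],1],[[0,0,0],[-115,0,0],1],[[0,0,0],[-115,0,0],1]]'; python3 go.py .4743 -.1615 .13 68.2
```

```text
clock: 37.7
position: [0.5497, 0.1432, 0.1376]
ee_rot: [-0.349, 0.614, 0.348, 0.617]
ft_force: [0.4, -0.0, -1.1]
grip_width: 0.338
t 37.7 pos [0.5497 0.1432 0.1376] x [ 0.005  0.    -1.   ] z yaw 59.1 w 0.338 F [ 0.4 -0.  -1.1] q [ 0.39  0.41 -0.89  1.7   0.34  1.19  0.44]
turn [-9.1  0.1  0.2] shift [   7.1  -91.9 -300.2]
```

```bash
python3 -m inch '[[[-1,0,0],[0,-8,-26],1],[[-2,0,0],[0,-18,-59],1],[[-3,0,0],[0,-29,-94],1],[[-4,0,0],[0,-40,-130],1],[[-5,0,0],[0,-51,-167],1],[[-6,0,0],[0,-62,-203],1],[[-7,0,0],[0,-73,-239],1],[[-8,0,0.1],[2,-83,-271],1],[[-9,0.1,0.2],[4,-90,-293],1],[[-9.1,0.1,0.2],[6,-92,-300],1]]';python3 -m inch '[[[0,0,0],[0,0,0],1],[[0,0,0],[0,0,0],1],[[0,0,0],[0,0,0],1]]'; python3 wr.py w22; python3 go.py .4743 -.1615 .0235 68.2
```

```text
clock: 38.95
position: [0.4736, -0.1627, 0.1303]
ee_rot: [-0.395, 0.586, 0.396, 0.586]
ft_force: [0.6, 0.9, 0.4]
grip_width: 0.341
clock: 39.33
position: [0.4739, -0.1617, 0.1303]
ee_rot: [-0.396, 0.586, 0.396, 0.586]
ft_force: [-1.1, 0.4, 0.1]
grip_width: 0.337
t 39.38 pos [ 0.4739 -0.1619  0.1304] x [-0.     0.001 -1.   ] z yaw 68.1 w 0.339 F [-0.2  0.8 -1.3] q [ 0.98  0.24 -0.82  1.87  0.19  1.11  1.28]
turn [-0.1  0.  -0. ] shift [106.9  -0.3   0.5]
```

View pics/w22.png

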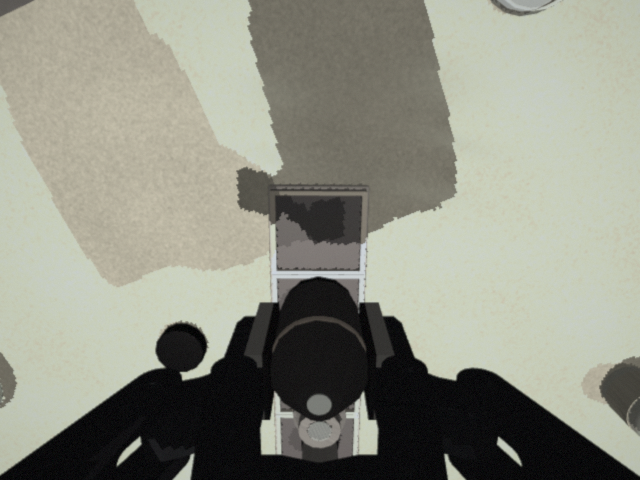

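The rack's end lip at v≈188 lies 27 mm ahead of the TCP, as it should for bay 4. Descending.

```bash
python3 -m inch '[[[0,0,0],[15,-0.3,0.5],1],[[0,0,0],[40,-0.3,0.5],1],[[0,0,0],[60,-0.3,0.5],1],[[0,0,0],[76,-0.3,0.5],1],[[0,0,0],[88,-0.3,0.5],1],[[0,0,0],[97,-0.3,0.5],1],[[0,0,0],[103,-0.3,0.5],1],[[0,0,0],[106,-0.3,0.5],1],[[0,0,0],[107,-0.3,0.5],1],[[0,0,0],[107,-0.3,0.5],1]]'; python3 -m inch '[[[0,0,0],[0,0,0],1],[[0,0,0],[0,0,0],1]]';python3 go.py .4743 -.1615 .0206 68.2; python3 wr.py w23
```

```text
clock: 40.62
position: [0.4745, -0.1616, 0.0236]
ee_rot: [-0.396, 0.586, 0.396, 0.586]
ft_force: [0.2, 0.3, -0.9]
grip_width: 0.338
clock: 40.88
position: [0.4745, -0.1617, 0.0237]
ee_rot: [-0.396, 0.586, 0.396, 0.586]
ft_force: [-1.5, 0.0, -0.4]
grip_width: 0.337
t 40.88 pos [ 0.4745 -0.1617  0.0237] x [ 0.  0. -1.] z yaw 68.1 w 0.337 F [-1.5  0.  -0.4] q [ 0.91  0.4  -0.76  1.96  0.34  0.92  1.16]
turn [-0.1  0.   0. ] shift [3.1 0.3 0.1]
```

View pics/w23.png

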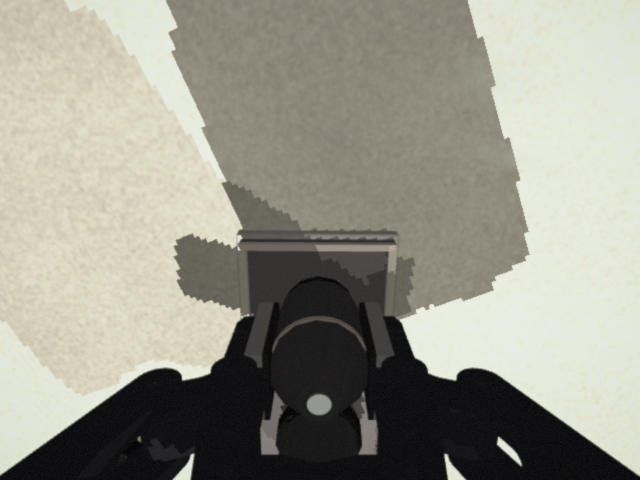

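```bash
python3 -m inch '[[[0,0,0],[1,0,0],1],[[0,0,0],[1.8,0,0],1],[[0,0,0],[2.4,0,0],1],[[0,0,0],[2.9,0,0],1],[[0,0,0],[3.2,0,0],1],[[0,0,0],[3.3,0,0],1],[[0,0,0],[3.3,0,0],1]]'
```

```text
clock: 41.8
position: [0.4746, -0.1616, 0.0206]
ee_rot: [-0.396, 0.586, 0.396, 0.586]
ft_force: [-1.6, 1.6, 6.1]
grip_width: 0.336
```

B is on the floor (+6 N). Releasing and retreating.

```bash
python3 -m inch '[[[0,0,0],[0,0,0],0.6],[[0,0,0],[0,0,0],0.54],[[0,0,0],[0,0,0],0.4],[[0,0,0],[0,0,0],0.2],[[0,0,0],[0,0,0],0],[[0,0,0],[0,0,0],0],[[0,0,0],[-20,0,0],0],[[0,0,0],[-60,0,0],0],[[0,0,0],[-100,0,0],0],[[0,0,0],[-140,0,0],0]]';python3 -m inch '[[[0,0,0],[0,60,0],0],[[0,0,0],[-10,60,50],0],[[0,0,0],[-10,60,110],0],[[0,0,0],[-10,60,160],0],[[0,0,0],[-10,60,200],0],[[0,0,0],[-10,60,200],0],[[0,0,0],[-10,60,200],0],[[0,0,0],[-10,60,200],0]]'; python3 - <<'E'
from workcell import camera
from h import *
for n in("top","scene"):
    c=camera(n);np.savez(f"pics/{n}1.npz",**c);w=c["pixels"][:,:,::-1]
    cr=w[155:305,360:480] if n=="top" else w[165:240,180:330]
    cv2.imwrite(f"pics/{n}1.png",cv2.resize(cr,None,fx=4,fy=4,interpolation=cv2.INTER_CUBIC))
E
```

```text
clock: 43.05
position: [0.4747, -0.1613, 0.1633]
ee_rot: [-0.396, 0.585, 0.396, 0.586]
ft_force: [0.4, -1.2, 1.0]
grip_width: 0.999
clock: 44.05
position: [0.4933, 0.0454, 0.1736]
ee_rot: [-0.396, 0.586, 0.395, 0.586]
ft_force: [0.4, 0.0, -0.4]
grip_width: 1.0
```

View pics/top1.png

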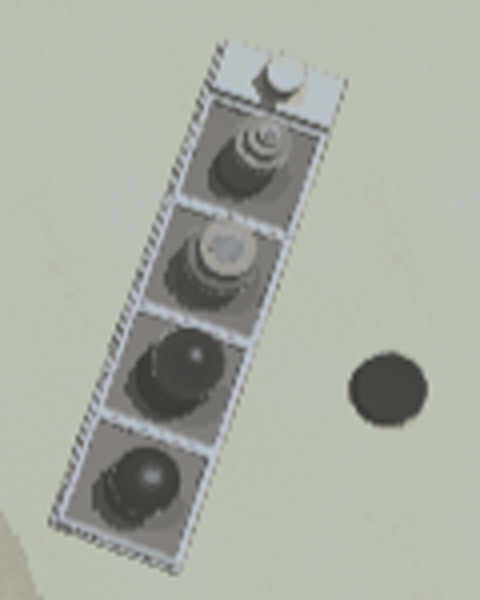

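View pics/scene1.png

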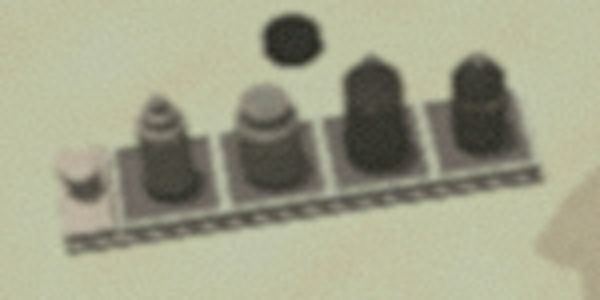

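All four stand upright in the order C, A, D, B from the knob. A last numeric check against the bay centres, in the top camera's own frame.

```bash
python3 - <<'E'
from h import *
c=np.load("pics/top1.npz");o=np.array
th=np.radians(-111.87);M=o([[np.cos(th),-np.sin(th)],[np.sin(th),np.cos(th)]]);t=o([.5520,-.1965])
for n,p,z in[("C",(266,138),.072),("A",(229,247),.060),("D",(195,352),.078),("B",(150,477),.066)]:
    k=o(p)/4+o((360,155))-.375;q=ray(c,*k,z);print(n,(M.T@(q[:2]-t)*1000).round(1),dep(c,*k)[2].round(4))
E
python3 -c "
from workcell import manip;print(manip.hand_in())"
```

```text
C [-3.3 76.8] 0.0709
A [-1.9 26.8] 0.06
D [ -3.  -27.9] 0.0777
B [ -2.6 -84.8] 0.0664
the job is handed in; nothing more can be done
None
```

I moved all four lenses one at a time from the store rack to the check rack, in knob order C, A, D, B, and handed the job in at about 44 s of the 112 s allowed. The hand-in reports no verdict.

- **Setting down:** each lens was lowered until the wrist force showed contact with the bay floor (2–6 N) and only then released. The gripper was retreated well clear before I handed in.
- **Final positions:** the last top-camera check put the lens axes within about 3 mm of the bay centres across the rack. Along it they were within about 2 mm, except C, which read about 6 mm away from the knob. All are inside the 15 and 14 mm limits.
- **Upright:** the lens tops sat at heights consistent with standing on the bay floors, and both camera pictures show all four upright.
- **Disagreement:** the top and wrist cameras differed by about 4–5 mm in world y. I placed by the wrist camera. It had C about 1 mm off its bay centre, towards the knob. C's 6 mm along-rack reading comes from a hand-picked tip pixel in the top picture, so it is less certain.

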